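# Clean the joint round a marble pastry board's corner

### The job

Take the cleaning pick from its block, lower its tip gently into the joint between the marble slab and its wooden frame at the steel stud in the middle of the short side next to the hanging hole, and run it along the joint, round the corner by that hole, to the stud in the middle of the long side, always lightly pressed into the joint and no faster than about 5 cm a second. Then stand the pick upright back in its block, handle resting on the block's top, and leave the jar, bowl and shaker where they are.

Things in the scene. Friction and masses are not known exactly. Their poses are not given: they have to be found in the camera images.
- tray: Aluminium sheet pan 330 x 270 mm with a 20 mm rim, fixed on the bench, carrying a pastry board 260 x 200 mm (long along the pan's x): a marble slab 170 x 120 mm with rounded corners, set flush in a pale wooden frame. Origin: centre of the pan's underside; z up. The board's height and slope are not in this reading. More than 15 N pressed on the board or pan is failure.
- middle (a point): Centre of the pan, 36 mm up. The board's screw feet are set by hand: the bottom of the joint lies here anywhere from 28 to 46 mm above the pan's underside, and the board slopes up to 0.05 rad along the pan's x, about this centre. Neither is read out: feel or see it. The rubber feet give: the board sinks 1 mm per 6 N pressed on it.
- hole (a point): Hanging hole: a dark disc 16 mm across in one corner of the wooden frame, at x -113, y -84 mm from the pan's centre. The part of the joint to be cleaned goes round this corner. Fixed to the pan, 36 mm above its underside.
- pick: Cleaning pick, 55 to 90 g: a round steel shaft 6 mm thick with a ball tip 6 mm across, and above it a square black handle 20 x 20 mm and 75 mm long, 128 mm in all. Origin: the very end of the tip; z points up along the handle. The handle begins 52.5 mm above the origin and ends 127.5 mm above it; its sides face x and y. It stands upright in the block at the start.
- block: White block 70 x 70 x 62 mm, fixed. A square hole 15 mm wide goes right through it from the top, on its axis; the pick's shaft hangs in it and the handle's underside rests on the block's top. Origin: centre of its underside; z up. When the pick is in place its origin is 9.5 mm above the block's origin and within 5 mm of its axis.
- jar: Lidded glass jar, 64 mm across, 85 mm high, loose; a bystander. Origin: centre of its underside.
- bowl: Small steel bowl, 90 mm across, 40 mm high, loose; a bystander. Origin: centre of its underside.
- shaker: Small amber bottle, 46 mm across, 90 mm high, loose; a bystander. Origin: centre of its underside.
- seam0 (a point): Start of the run: middle of the short side. The joint between slab and frame is an open groove 10 mm wide, 8 mm deep, with upright sides and a flat hard bottom; this point is on its centre line at x -90, y 0 mm from the pan's centre. A 10 mm round steel stud stands on the frame 15 mm outward. Only the horizontal position counts: fixed to the pan, 36 mm up, not following the board.
- seam1 (a point): Point 1 of 8 (17.8 mm apart) on the centre line of the joint, in running order. Only the horizontal position counts: fixed to the pan, 36 mm up.
- seam2 (a point): Point 2 of 8 (17.8 mm apart) on the centre line of the joint, in running order. Only the horizontal position counts: fixed to the pan, 36 mm up.
- seam3 (a point): Point 3 of 8 (17.8 mm apart) on the centre line of the joint, in running order. Only the horizontal position counts: fixed to the pan, 36 mm up.
- seam4 (a point): Point 4 of 8 (17.8 mm apart) on the centre line of the joint, in running order. Only the horizontal position counts: fixed to the pan, 36 mm up.
- seam5 (a point): Point 5 of 8 (17.8 mm apart) on the centre line of the joint, in running order. Only the horizontal position counts: fixed to the pan, 36 mm up.
- seam6 (a point): Point 6 of 8 (17.8 mm apart) on the centre line of the joint, in running order. Only the horizontal position counts: fixed to the pan, 36 mm up.
- seam7 (a point): Point 7 of 8 (17.8 mm apart) on the centre line of the joint, in running order. Only the horizontal position counts: fixed to the pan, 36 mm up.
- seam8 (a point): End of the run: middle of the long side, on the joint's centre line at x 0, y -65 mm from the pan's centre. A 10 mm steel stud stands on the frame 15 mm outward. Between start and end the centre line is straight, then a quarter circle of radius 30 mm about x -60, y -35 mm, then straight. Only the horizontal position counts.
There are look-alikes about, which are no part of the job. Leave any blue look-alike of the block alone. Of the things that look like the pick, the smaller one is meant.

How it is judged:
By the outcome, as a careful person would: the job done as asked, in the order asked, and still so for the second after the job is handed in, with the robot touching nothing.
It also fails if it takes over 72 s, if anything falls off the work surface, if the arm or the gripper's body presses on something with over 40 N, if the wrist force passes 120 N, or if a joint passes its speed limit or range.

### The arm

A 6-joint arm with a two-finger parallel gripper is mounted at the origin on the work surface. World frame = base frame: x ahead of the robot, y to its left, z up, the work surface at z = 0. Lengths are in m, angles in rad, forces in N, time in s.
With the tool pointing down it reaches from about 0.35 to 0.85 m from the base axis. Payload 8.1 kg.
Tool frame: the origin (TCP) lies midway between the tips of the shut fingers; the grasp point (between the pads) lies 19 mm behind it; z points along the fingers, y is the line along which they close (so a half turn about z gives the same grasp; the last joint's range is limited). The gripper opens to 93 mm and grips with 3 to 60 N. Pads are 15 mm wide; open, the fingers measure 128 mm over their backs; the gripper's body (75 mm by 188 mm) begins 65 mm behind the grasp point.
Start: joints at [1.251, 0.13, 1.488, -0, 1.523, -0.085], TCP at [0.14, 0.584, 0.179] pointing down, gripper open.
Joint ranges: [-2.96, 2.96], [-0.89, 2.26], [0.02, 2.5], [-1.34, 4.48], [0, 2.73], [-2.66, 2.66]. Speed limits (rad/s): [2.39, 2.39, 2.79, 3.14, 3.14, 3.14].

### API

Orientations are given as a rotation vector (axis times angle).
In Python, from plant import robot, cams gives the robot as it stands. The module is installed in compiled form; this text tells all that it offers.
- The arm moves only by the tool play_rows, never from a script. Its arguments are lists of equal length, an entry for each row: "slide": the shift along the tool's x, y, z scaled (see below), a list of three; "twist": the turn, a rotation vector about the tool's x, y, z scaled (see below), a list of three. A call has exactly 8 rows; each row shifts and turns the commanded pose from where the row before left it, along the tool's axes as they then stand; what a row does not reach is not made up. The controller multiplies each number of a shift by 25 cm and each number of a turn by 60 degrees. A row lasts 1/10 s, in which the tool goes at most 50 mm and 8.59 degrees, less where a joint would pass 70% of its speed; a pose out of reach is approached as far as the arm can. A call with a number of a shift or a turn outside -1 to 1 is refused whole. A call with a gripper value outside its range is refused whole. "fingers" is the closure, from -1 (fully open) to 1 (shut), set as the call begins (left out, the last holds). The fingers move at their own pace and stop on an object; "force" is the grip in N (left out, the last holds). Time passes only in rows, so rows that do not move let the fingers close, or fill a call up. It gives the time, the measured TCP pose, the force, the opening and the grip force at its end, in the units of the state.
- robot.read_state(): the state, without advancing time (a new reading comes with each control period).
- cams.read_camera(name): name is "side" or "top"; returns (picture, depth): 400x640x3 uint8, red, green, blue; 400x640 float32, m along the optical axis (not along the pixel's ray), 0 where there is no reading.
- cams.get_calibration(name): a dict with "fx", "fy", "cx", "cy" (pixels), "k1" (the pictures are not rectified: a ray, as slopes to the right and down, at radius r is drawn at 1 + k1 r^2 times it, then the intrinsics apply), "world_from_camera" (4x4, takes a point from camera to world coordinates). Camera axes: x right, y down, z forward; pixel columns grow to the right and rows downward; lengths in m; the calibration is good to about 2 mm. A picture is of the moment at which its call begins. get_calibration takes no time and is no camera call.
- robot.close_job(): hands the job in; it is judged then, once.
The state is a dict: "t": time; "q": joint angles; "dq": joint speeds; "joint_torque": joint torques, N m; "tool_pos": TCP position; "orientation": TCP orientation; "force": force on the tool from outside, world axes, zero at the start; "wrist_torque": the same for the moment, N m; "opening": finger opening in m; "gripper_force": force on a finger pad.
Only numpy, scipy, OpenCV 4.12 (cv2) and the standard library are available. Lean on these libraries where they do the work, as an engineer would, in place of code of your own. Each camera call takes 0.05 s, during which the arm holds its last target. There are 200 camera calls.

## Working session

There is one attempt and no reset: what is moved stays moved. The work goes in short steps, Python scripts to look and compute and a tool call to move; the robot and the scene stay as the last step left them, time stands still between calls to the robot, and variables do not carry over. Pictures are saved under pics/ and viewed, at most 10 in all, crops included, and the job is handed in when it is done.

Besides the shell and the picture viewer there is one more tool, called after ">>>" as name(argument=value, ...) on one line, values as JSON. play_rows: Moves the arm, as the interface text tells. Shifts and turns lie within -1 to 1; 1 stands for 25 cm of shift or 60 degrees of turn. Its arguments: {"type":"object","properties":{"slide":{"type":"array"},"twist":{"type":"array"},"fingers":{"type":"number"},"force":{"type":"number"}},"required":["slide","twist"]}

```bash
mkdir -p pics; cat > h.py <<'E'
import numpy as np,cv2
from plant import robot,cams
from scipy.spatial.transform import Rotation as R
def ray(n,u,v):
    c=cams.get_calibration(n);d=np.array([(u-c["cx"])/c["fx"],(v-c["cy"])/c["fy"]]);s=d.copy()
    for _ in range(20): s=d/(1+c["k1"]*(s@s))
    T=np.array(c["world_from_camera"]);return T[:3,3],T[:3,:3]@np.array([s[0],s[1],1])
def onz(n,u,v,z):
    o,d=ray(n,u,v);return o+d*(z-o[2])/d[2]
def bydepth(n,u,v,D):
    o,d=ray(n,u,v);return o+d*D[int(round(v)),int(round(u))]
def st():
    s=robot.read_state();print({k:np.round(s[k],4).tolist() for k in ["t","tool_pos","orientation","force","opening","gripper_force","q"]});return s
E
python3 - <<'E'
from h import *
st()
for n in ["top","side"]:
    p,d=cams.read_camera(n);cv2.imwrite(f"pics/{n}0.png",p[:,:,::-1]);np.save(f"{n}0.npy",d)
    c=cams.get_calibration(n);print(n,c["fx"],c["cx"],c["cy"],c["k1"],np.round(c["world_from_camera"],3).tolist())
E
```

```text
{'t': 0.0, 'tool_pos': [0.1394, 0.5829, 0.1782], 'orientation': [-0.3679, -3.1196, 0.0028], 'force': [-0.559, 0.2378, 0.4614], 'opening': 0.0931, 'gripper_force': 0.0, 'q': [1.2506, 0.1311, 1.4893, -0.0, 1.523, -0.0854]}
top 447.3636140348077 326.3028638548771 203.1740143114798 -0.07298611372673967 [[0.025, -0.994, 0.109, 0.484], [-0.999, -0.023, 0.024, -0.133], [-0.022, -0.109, -0.994, 1.002], [0.0, 0.0, 0.0, 1.0]]
side 361.85023496152314 325.15779832719096 201.24647514481492 0.00295934270506248 [[-0.998, -0.042, 0.056, 0.518], [-0.07, 0.583, -0.809, 0.425], [0.002, -0.811, -0.585, 0.445], [0.0, 0.0, 0.0, 1.0]]
```

View pics/top0.png

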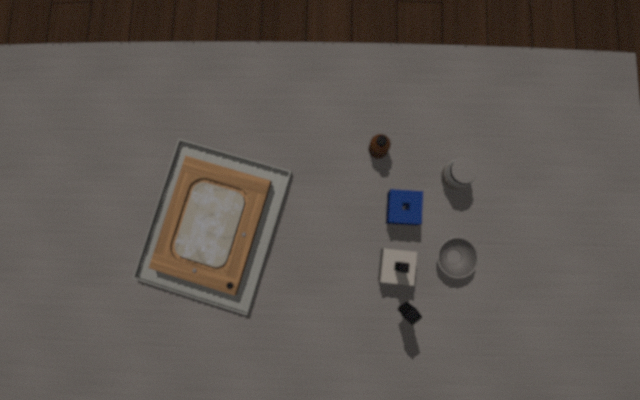

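View pics/side0.png

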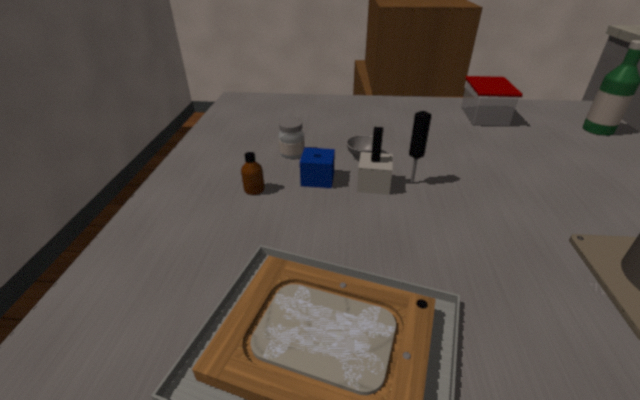

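The top view shows the pan at about (215,228) with the hole at (230,285). The white block with the small pick is at (400,267), the larger look-alike at (410,312), and the blue decoy at (405,207). In the side view the hole is at (422,304) and the studs at (343,285) and (407,355).

```bash
cat > m.py <<'E'
from h import *
def cen(m,x0,y0,x1,y1):
    k=np.zeros_like(m);k[y0:y1,x0:x1]=m[y0:y1,x0:x1]
    c=max(cv2.findContours(k.astype(np.uint8),cv2.RETR_EXTERNAL,cv2.CHAIN_APPROX_NONE)[0],key=cv2.contourArea)
    return c
def cg(c): M=cv2.moments(c);return M["m10"]/M["m00"],M["m01"]/M["m00"]
if __name__=="__main__":
    t=cv2.imread("pics/top0.png");s=cv2.imread("pics/side0.png");D=np.load("top0.npy");DS=np.load("side0.npy")
    g=t.max(2).astype(int);gs=s.max(2).astype(int)
    print("block region",t[255:282:5,380:425:6].max(2))
    h=cg(cen(g<55,222,278,238,292));hs=cg(cen(gs<60,412,296,432,312))
    o1,d1=ray("top",*h);o2,d2=ray("side",*hs)
    ab=np.linalg.lstsq(np.c_[d1,-d2],o2-o1,rcond=None)[0];a,b=o1+ab[0]*d1,o2+ab[1]*d2
    print("hole",h,hs,a,b,bydepth("top",h[0],h[1],D),bydepth("side",*hs,DS))
    for n,im,DD in (("top",t,D),("side",s,DS)):
        hsv=cv2.cvtColor(im,cv2.COLOR_BGR2HSV)
        w=(hsv[:,:,1]>85)&(hsv[:,:,2]>90)&(hsv[:,:,0]<25)
        c=cen(w,*((140,140,295,320) if n=="top" else (150,240,470,400)));r=cv2.minAreaRect(c)
        print(n,"wood",r,cv2.boxPoints(r).round(1).tolist())
    for p in [(181,143),(291,172),(248,313),(139,281)]: print("pan",onz("top",*p,.02))
    wh=(g>140);c=cen(wh,375,240,425,290);print("white",cv2.minAreaRect(c),cv2.boundingRect(c))
    hd=cen(g<50,388,255,415,280);print("handle",cv2.boundingRect(hd),cg(hd))
    cv2.imwrite("pics/z1.png",np.hstack([cv2.resize(t[240:335,370:440],None,fx=5.5,fy=5.5),cv2.resize(s[120:215,330:460-60],None,fx=5.5,fy=5.5)])*1)
    cv2.imwrite("pics/z2.png",cv2.resize(t[135:320,130:300],None,fx=3.2,fy=3.2))
E
python3 m.py
```

```text
block region [[ 79 137 137 139 137 136 126 103]
 [ 78 139 141 128 131 138 120 102]
 [ 73 140 134  16  20 123 111 100]
 [ 81 137 135  28  21 130  89 104]
 [ 92 137 138  80  75 136  95 102]
 [105 138 140  87  80 136  90 103]]
hole (229.64285714285714, 285.1904761904762) (421.6577380952381, 303.5) [0.40770271 0.0935167  0.0381557 ] [0.40723837 0.09360242 0.03821271] [0.4076742  0.09360126 0.03779635] [0.40740615 0.09410302 0.03882653]
top wood ((209.25267028808594, 224.39144897460938), (89.9597396850586, 119.90654754638672), 17.35402488708496) [[148.39999389648438, 268.20001220703125], [184.1999969482422, 153.8000030517578], [270.1000061035156, 180.60000610351562], [234.3000030517578, 295.0]]
side wood ((318.5367431640625, 339.3578186035156), (230.1904296875, 138.77786254882812), 14.489763259887695) [[189.6999969482422, 377.70001220703125], [224.5, 243.39999389648438], [447.29998779296875, 301.0], [412.6000061035156, 435.29998779296875]]
pan [0.72202552 0.22564483 0.02      ]
pan [ 0.65980842 -0.0286003   0.02      ]
pan [0.34765359 0.05493418 0.02      ]
pan [0.40820078 0.30252252 0.02      ]
white ((401.5, 253.5), (1.0, 1.0), 90.0) (401, 253, 2, 2)
handle (395, 263, 13, 10) (401.46198830409355, 267.36842105263156)
```

View pics/z1.png

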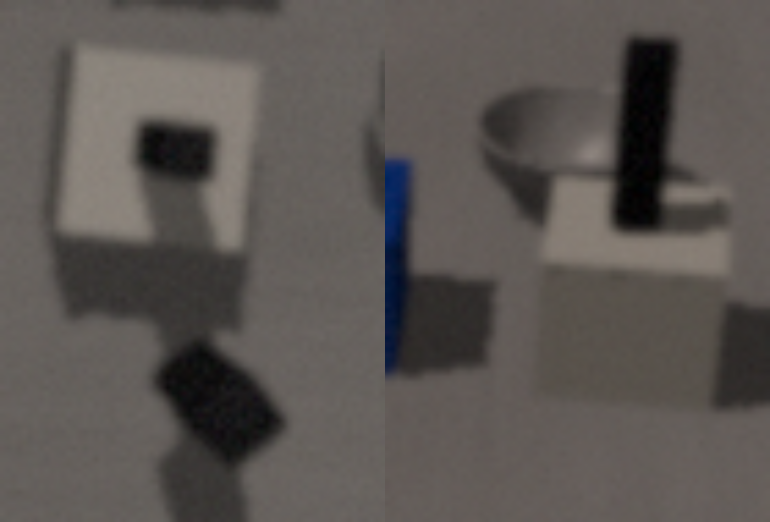

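View pics/z2.png

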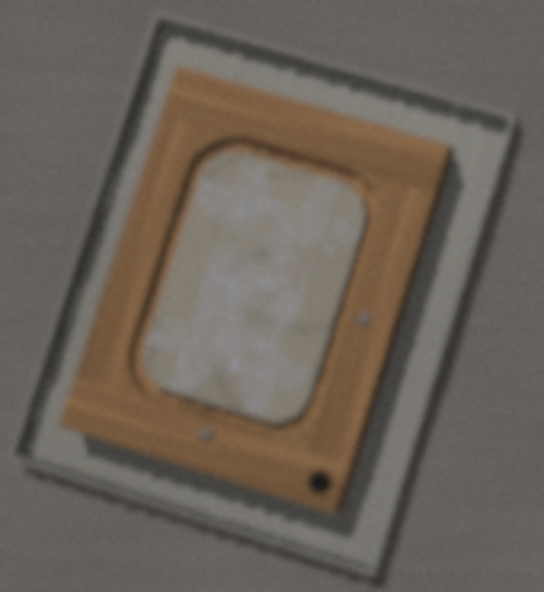

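The crops show the block top face with corners at about (384,248), (417,252), (414,285), (381,283). The handle stands on it, nearly aligned with the block. The studs sit near (243,234) and (194,270). Next I fit the poses.

```bash
cat > f.py <<'E'
from h import *; from m import *
t=cv2.imread("pics/top0.png");s=cv2.imread("pics/side0.png");D=np.load("top0.npy");DS=np.load("side0.npy")
def pts(n,D,x0,y0,x1,y1):
    return np.array([np.r_[bydepth(n,u,v,D),u,v] for v in range(y0,y1) for u in range(x0,x1) if D[v,u]>0])
# block/pick from depth
for n,DD,b in (("top",D,(372,240,430,295)),("side",DS,(350,115,402,200))):
    P=pts(n,DD,*b)
    q=P[(P[:,2]>.132)&(P[:,2]<.142)];print(n,"handletop",len(q),q[:,:3].mean(0) if len(q) else 0,q[:,:2].min(0) if len(q) else 0,q[:,:2].max(0) if len(q) else 0)
    q=P[abs(P[:,2]-.062)<.004]; print(n,"blocktop",len(q), cv2.minAreaRect((q[:,:2]*1000).astype(np.float32)))
    q=P[(P[:,2]>.072)&(P[:,2]<.13)];print(n,"handle side",len(q),cv2.minAreaRect((q[:,:2]*1000).astype(np.float32)))
C=[onz("top",370+a/5.5,240+b/5.5,.062) for a,b in ((78,45),(260,65),(243,248),(58,235))]
print("corners",np.round(C,4).tolist(),np.mean(C,0),[np.linalg.norm(C[i]-C[i-1]) for i in range(4)])
# board: plane from depth, points
P=pts("top",D,165,180,250,280);hs=cv2.cvtColor(t,cv2.COLOR_BGR2HSV)
w=np.array([(p[2]>.028)&(p[2]<.065) for p in P]);P=P[w]
A=np.c_[P[:,:2],np.ones(len(P))]
for _ in range(4):
    k=np.linalg.lstsq(A,P[:,2],rcond=None)[0];r=P[:,2]-A@k;m=abs(r)<2.5*np.median(abs(r))+1e-4;P,A=P[m],A[m]
print("plane",k,len(P),np.std(r))
def onp(u,v):
    o,d=ray("top",u,v);a=(k[0]*o[0]+k[1]*o[1]+k[2]-o[2])/(d[2]-k[0]*d[0]-k[1]*d[1]);return o+a*d
def stud(x,y):
    g=hs[y-5:y+6,x-5:x+6,1].astype(float);W=np.clip(np.median(g)-25-g,0,None);v,u=np.mgrid[y-5:y+6,x-5:x+6];return (W*u).sum()/W.sum(),(W*v).sum()/W.sum()
s0=stud(194,270);s1=stud(243,234);print(s0,s1)
img=[(229.64,285.19),s0,s1,(148.4,268.2),(184.2,153.8),(270.1,180.6),(234.3,295)]
mod=np.array([(-113,-84),(-105,0),(0,-80),(-130,100),(130,100),(130,-100),(-130,-100)])/1e3
W=np.array([onp(*p)[:2] for p in img])
wt=np.array([3,2,2,1,1,1,1.])[:,None]
mc=(mod*wt).sum(0)/wt.sum();Wc=(W*wt).sum(0)/wt.sum()
H=((mod-mc)*wt).T@(W-Wc);th=np.arctan2(H[0,1]-H[1,0],H[0,0]+H[1,1])
Rm=np.array([[np.cos(th),-np.sin(th)],[np.sin(th),np.cos(th)]]);T=Wc-Rm@mc
print("pan",T,np.degrees(th),"resid mm",((W-(mod@Rm.T+T))*1e3).round(1).tolist())
print("slope along pan x",k[:2]@Rm[:,0],"y",k[:2]@Rm[:,1],"z centre surf",k[:2]@T+k[2])
a=np.radians([0,15,30,45,60,75,90]);S=np.array([[-.09,0]]+[[-.09,-.035]]+[[-.06-.03*np.cos(x),-.035-.03*np.sin(x)] for x in a[1:]]+[[0,-.065]])
Wd=S@Rm.T+T;print(np.c_[Wd,Wd@k[:2]+k[2]-.008].round(4).tolist())
E
python3 f.py
```

```text
Traceback (most recent call last):
  File "f.py", line 7, in <module>
    P=pts(n,DD,*b)
  File "f.py", line 4, in pts
    return np.array([np.r_[bydepth(n,u,v,D),u,v] for v in range(y0,y1) for u in range(x0,x1) if D[v,u]>0])
                           ~~~~~~~^^^^^^^^^
  File "h.py", line 11, in bydepth
    o,d=ray(n,u,v);return o+d*D[int(round(v)),int(round(u))]
        ~~~^^^^^^^
  File "h.py", line 5, in ray
    c=cams.get_calibration(n);d=np.array([(u-c["cx"])/c["fx"],(v-c["cy"])/c["fy"]]);s=d.copy()
ValueError: time passes only in moves, steps and waits
```

```bash
sed -i 's/^def ray/CAL={n:cams.get_calibration(n) for n in ("top","side")}\ndef ray/; s/c=cams.get_calibration(n);/c=CAL[n];/' h.py; python3 f.py
```

```text
top handletop 98 [ 0.45944979 -0.26352885  0.13662312] [ 0.44971321 -0.27205602] [ 0.46888474 -0.25468904]
top blocktop 934 ((458.7073059082031, -263.6804504394531), (68.75825500488281, 70.39673614501953), 84.67172241210938)
top handle side 41 ((461.20361328125, -255.4750518798828), (2.650134325027466, 19.06736183166504), 78.04331970214844)
side handletop 53 [ 0.45779956 -0.25948128  0.13528114] [ 0.44812242 -0.27373441] [ 0.46693931 -0.25176337]
side blocktop 492 ((456.8905334472656, -263.3092041015625), (74.81733703613281, 69.69878387451172), 85.40333557128906)
side handle side 247 ((458.5679626464844, -254.00094604492188), (7.512416839599609, 19.768081665039062), 87.07524871826172)
corners [[0.4952, -0.2336, 0.062], [0.4892, -0.3028, 0.062], [0.4203, -0.2969, 0.062], [0.4236, -0.227, 0.062]] [ 0.45706791 -0.26506588  0.062     ] [np.float64(0.0719693623576457), np.float64(0.06949765543551648), np.float64(0.0692027428996312), np.float64(0.06996330500693775)]
plane [0.00013164 0.0012186  0.03834157] 5964 0.0013099755074735037
(np.float64(193.94307400379506), np.float64(270.02277039848195)) (np.float64(243.38078291814946), np.float64(234.10320284697508))
pan [0.5387615  0.14547715] -15.023681162669188 resid mm [[-0.1, -0.2], [0.2, 0.3], [0.1, 0.1], [-1.1, -1.1], [2.7, 1.5], [-1.9, -0.5], [-0.0, -0.1]]
slope along pan x -0.0001887407352073779 y 0.0012110686553978378 z centre surf 0.03858977645153296
[[0.4518, 0.1688, 0.0306], [0.4428, 0.135, 0.0306], [0.4417, 0.1272, 0.0306], [0.4428, 0.1195, 0.0305], [0.4458, 0.1122, 0.0305], [0.4505, 0.106, 0.0305], [0.4567, 0.1013, 0.0305], [0.464, 0.0983, 0.0305], [0.5219, 0.0827, 0.0305]]
```

```bash
cat > go.py <<'E'
import sys; from h import *
# go.py x y z yaw(deg of tool y) n : tool-frame shift and twist per row (scaled), turning in the last row's frame ignored (turn first or apart)
s=st();r=R.from_rotvec(s["orientation"]);M=r.as_matrix()
print("tool y deg",np.degrees(np.arctan2(M[1,1],M[0,1])),"tilt",M[:2,2].round(4))
x,y,z,yaw,n=map(float,sys.argv[1:]);a=np.radians(yaw)
d=M.T@(np.array([x,y,z])-s["tool_pos"]);print("slide/row",(d/n/.25).round(4),"total",d.round(4))
G=np.array([[-np.sin(a),np.cos(a),0],[np.cos(a),np.sin(a),0],[0,0,-1]])
G=np.c_[[-np.sin(a),np.cos(a),0],[np.cos(a),np.sin(a),0],[0,0,-1]]
print("twist total scaled",((r.inv()*R.from_matrix(G)).as_rotvec()/np.radians(60)).round(4))
E
python3 go.py 0.43 0.15 0.2 85 11
```

```text
{'t': 0.1, 'tool_pos': [0.1394, 0.583, 0.1783], 'orientation': [-0.368, -3.1197, 0.0025], 'force': [0.4325, 0.1555, -0.2252], 'opening': 0.093, 'gripper_force': 0.0, 'q': [1.2506, 0.1311, 1.4892, -0.0001, 1.523, -0.0854]}
tool y deg 76.54446433532532 tilt [-0.0005 -0.0016]
slide/row [-0.1394 -0.1286 -0.0077] total [-0.3833 -0.3535 -0.0211]
twist total scaled [-0.0015 -0.0002 -0.1409]
```

>>> play_rows(slide=[[-0.14, -0.13, -0.01], [-0.14, -0.13, -0.01], [-0.14, -0.13, -0.01], [-0.14, -0.13, -0.01], [-0.14, -0.13, -0.01], [-0.14, -0.13, -0.01], [-0.14, -0.13, -0.01], [-0.14, -0.13, -0.01]], twist=[[0, 0, -0.018], [0, 0, -0.018], [0, 0, -0.018], [0, 0, -0.018], [0, 0, -0.018], [0, 0, -0.018], [0, 0, -0.018], [0, 0, -0.015]], fingers=-1, force=40)

```text
t: 0.9
tool_pos: [0.3723, 0.2787, 0.1992]
orientation: [-0.135, -3.139, -0.0]
force: [0.5, 0.6, 0.6]
opening: 0.0931
gripper_force: 0.0
```

```bash
python3 go.py 0.459 -0.2635 0.2 85 12
```

```text
{'t': 0.9, 'tool_pos': [0.3723, 0.2787, 0.1992], 'orientation': [-0.1352, -3.1387, -0.0], 'force': [0.4865, 0.6422, 0.5752], 'opening': 0.0931, 'gripper_force': 0.0, 'q': [0.5323, -0.2501, 1.8174, 0.0, 1.5743, -0.9524]}
tool y deg 85.0665207187902 tilt [-0.  0.]
slide/row [-0.0443 -0.1776 -0.0003] total [-0.133  -0.5328 -0.0008]
twist total scaled [ 0.     -0.      0.0011]
```

>>> play_rows(slide=[[-0.0443, -0.1776, 0], [-0.0443, -0.1776, 0], [-0.0443, -0.1776, 0], [-0.0443, -0.1776, 0], [-0.0443, -0.1776, 0], [-0.0443, -0.1776, 0], [-0.0443, -0.1776, 0], [-0.0443, -0.1776, 0]], twist=[[0, 0, 0], [0, 0, 0], [0, 0, 0], [0, 0, 0], [0, 0, 0], [0, 0, 0], [0, 0, 0], [0, 0, 0]])

```text
t: 1.7
tool_pos: [0.4287, -0.083, 0.1991]
orientation: [0.137, 3.139, 0.0]
force: [0.9, 0.8, -0.6]
opening: 0.0929
gripper_force: 0.0
```

>>> play_rows(slide=[[-0.0443, -0.1776, 0], [-0.0443, -0.1776, 0], [-0.0443, -0.1776, 0], [-0.0443, -0.1776, 0], [0, 0, 0.04], [0, 0, 0.04], [0, 0, 0], [0, 0, 0]], twist=[[0, 0, 0], [0, 0, 0], [0, 0, 0], [0, 0, 0], [0, 0, 0], [0, 0, 0], [0, 0, 0], [0, 0, 0]])

```text
t: 2.5
tool_pos: [0.4575, -0.2604, 0.1788]
orientation: [-0.135, -3.138, -0.001]
force: [0.2, 0.4, -0.4]
opening: 0.093
gripper_force: 0.0
```

```bash
python3 - <<'E'
from h import *
p,d=cams.read_camera("side");q,_=cams.read_camera("top")
cv2.imwrite("pics/a.png",np.hstack([cv2.resize(p[60:210,310:450],None,fx=2.8,fy=2.8),cv2.resize(q[195:345,330:470],None,fx=2.8,fy=2.8)])[:,:,::-1])
E
python3 go.py 0.459 -0.2635 0.091 85 6
```

```text
{'t': 2.6, 'tool_pos': [0.4581, -0.2609, 0.1798], 'orientation': [0.1343, 3.138, -0.0006], 'force': [-0.0225, -1.2739, -0.6554], 'opening': 0.0932, 'gripper_force': 0.0, 'q': [-0.6151, -0.0685, 1.6901, 0.0001, 1.5191, -2.1004]}
tool y deg 85.09977142742322 tilt [ 0.0008 -0.0004]
slide/row [-0.0007 -0.0017  0.0592] total [-0.0011 -0.0025  0.0888]
twist total scaled [-0.0003  0.0007  0.0017]
```

View pics/a.png

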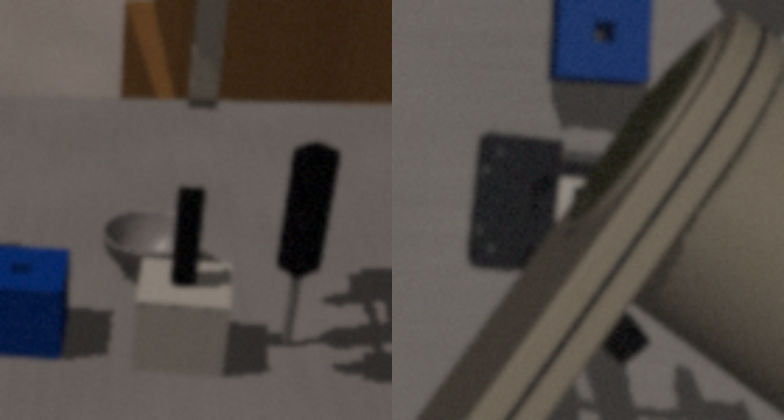

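The side crop shows a finger clear above the pick handle at crop (188,235), and the look-alike to its right at (310,210). I check the look-alike's clearance before descending.

```bash
python3 - <<'E'
from h import *
D=np.load("top0.npy")
P=np.array([bydepth("top",u,v,D) for v in range(300,325) for u in range(398,424)])
q=P[P[:,2]>P[:,2].max()-.012];print(P[:,2].max(),q.mean(0),q.min(0),q.max(0))
E
```

```text
1.0021962437989034 [ 0.48418182 -0.13335185  1.00219624] [ 0.48418182 -0.13335185  1.00219624] [ 0.48418182 -0.13335185  1.00219624]
```

```bash
python3 - <<'E'
from h import *
D=np.load("top0.npy")
P=np.array([bydepth("top",u,v,D) for v in range(300,325) for u in range(398,424) if D[v,u]>.1])
q=P[P[:,2]>P[:,2].max()-.012];print(P[:,2].max(),q.mean(0),q.min(0),q.max(0))
E
```

```text
0.16981708872513535 [ 0.37184995 -0.27592968  0.16599773] [ 0.35602188 -0.29279634  0.15800372] [ 0.38742094 -0.25991744  0.16981709]
```

>>> play_rows(slide=[[-0.004, -0.01, 0.06], [0, 0, 0.06], [0, 0, 0.06], [0, 0, 0.06], [0, 0, 0.06], [0, 0, 0.04], [0, 0, 0], [0, 0, 0]], twist=[[0, 0, 0], [0, 0, 0], [0, 0, 0], [0, 0, 0], [0, 0, 0], [0, 0, 0], [0, 0, 0], [0, 0, 0]])

```text
t: 3.4
tool_pos: [0.4585, -0.2645, 0.0942]
orientation: [-0.137, -3.138, -0.0]
force: [0.4, -0.3, -0.5]
opening: 0.0932
gripper_force: 0.0
```

>>> play_rows(slide=[[0, 0, 0], [0, 0, 0], [0, 0, 0], [0, 0, 0], [0, 0, 0], [0, 0, 0], [0, 0, 0], [0, 0, 0]], twist=[[0, 0, 0], [0, 0, 0], [0, 0, 0], [0, 0, 0], [0, 0, 0], [0, 0, 0], [0, 0, 0], [0, 0, 0]], fingers=1, force=40)

```text
t: 4.2
tool_pos: [0.4585, -0.2644, 0.0942]
orientation: [-0.137, -3.139, -0.0]
force: [0.1, 0.7, 0.6]
opening: 0.0336
gripper_force: 0.0
```

```bash
python3 go.py 0.459 -0.2635 0.22 85 8
```

```text
{'t': 4.2, 'tool_pos': [0.4585, -0.2644, 0.0942], 'orientation': [-0.1368, -3.1386, -0.0001], 'force': [0.1474, 0.7157, 0.6372], 'opening': 0.0336, 'gripper_force': 0.0, 'q': [-0.62, -0.0039, 1.7856, 0.0, 1.3599, -2.1037]}
tool y deg 85.00966766724287 tilt [-0.      0.0001]
slide/row [-0.0002  0.0005 -0.0629] total [-0.0004  0.001  -0.1258]
twist total scaled [ 0.     -0.      0.0002]
```

>>> play_rows(slide=[[0, 0, 0], [0, 0, 0], [0, 0, 0], [0, 0, 0], [0, 0, 0], [0, 0, 0], [0, 0, -0.02], [0, 0, -0.04]], twist=[[0, 0, 0], [0, 0, 0], [0, 0, 0], [0, 0, 0], [0, 0, 0], [0, 0, 0], [0, 0, 0], [0, 0, 0]])

```text
t: 5.0
tool_pos: [0.4578, -0.264, 0.1088]
orientation: [-0.137, -3.137, -0.002]
force: [-0.3, 0.4, -1.3]
opening: 0.019
gripper_force: 40.0
```

>>> play_rows(slide=[[0, 0, -0.08], [0, 0, -0.08], [0, 0, -0.08], [0, 0, -0.08], [0, 0, -0.08], [0, 0, -0.04], [0, 0, 0], [0, 0, 0]], twist=[[0, 0, 0], [0, 0, 0], [0, 0, 0], [0, 0, 0], [0, 0, 0], [0, 0, 0], [0, 0, 0], [0, 0, 0]])

```text
t: 5.8
tool_pos: [0.4584, -0.2644, 0.2188]
orientation: [-0.137, -3.138, -0.0]
force: [0.9, -0.6, -0.6]
opening: 0.0189
gripper_force: 40.0
```

```bash
python3 - <<'E'
from h import *
p,d=cams.read_camera("side")
cv2.imwrite("pics/b.png",cv2.resize(p[0:220,270:490],None,fx=2.7,fy=2.7)[:,:,::-1])
E
python3 go.py 0.4518 0.1688 0.21 75 11
```

```text
{'t': 5.85, 'tool_pos': [0.4581, -0.2641, 0.2181], 'orientation': [-0.1368, -3.1373, -0.0013], 'force': [0.1805, 0.0696, -0.8021], 'opening': 0.0189, 'gripper_force': 39.9839, 'q': [-0.62, -0.0747, 1.6267, -0.0, 1.5912, -2.1037]}
tool y deg 85.0061338665756 tilt [-0.0012  0.0009]
slide/row [0.016  0.1566 0.0031] total [0.0439 0.4307 0.0085]
twist total scaled [ 0.0006 -0.0013  0.1668]
```

View pics/b.png

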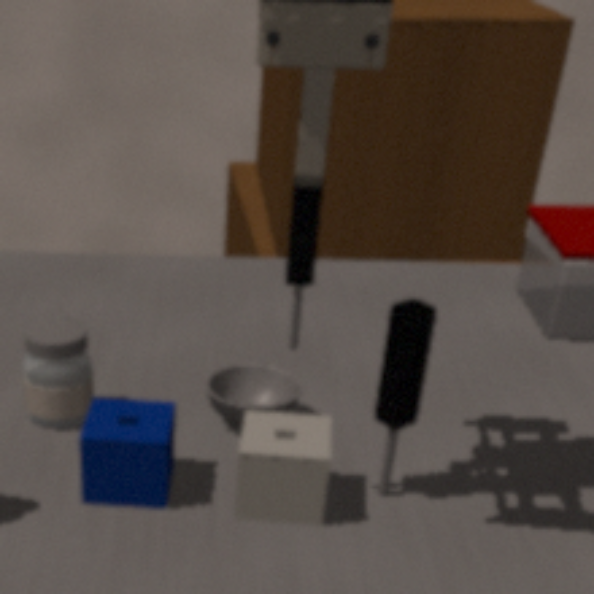

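The side crop shows the pick held upright, with its tip at crop (295,347) and the block hole free at (286,435). Next is the traverse to the start stud.

>>> play_rows(slide=[[0.016, 0.08, 0], [0.016, 0.157, 0], [0.016, 0.157, 0], [0.016, 0.157, 0], [0.016, 0.157, 0], [0.016, 0.157, 0], [0.016, 0.157, 0], [0.016, 0.157, 0]], twist=[[0, 0, 0], [0, 0, 0], [0, 0, 0], [0, 0, 0], [0, 0, 0], [0, 0, 0], [0, 0, 0], [0, 0, 0]])

```text
t: 6.65
tool_pos: [0.4512, 0.0336, 0.2179]
orientation: [-0.137, -3.137, -0.0]
force: [0.7, 0.6, -0.9]
opening: 0.0192
gripper_force: 40.0
```

>>> play_rows(slide=[[0.016, 0.157, 0], [0.016, 0.157, 0], [0.016, 0.157, 0], [0, 0.08, 0], [0, 0, 0.05], [0, 0, 0.05], [0, 0, 0], [0, 0, 0]], twist=[[0, 0, 0], [0, 0, 0], [0, 0, 0], [0, 0, 0], [0, 0, 0.083], [0, 0, 0.083], [0, 0, 0], [0, 0, 0]])

```text
t: 7.45
tool_pos: [0.4516, 0.17, 0.1933]
orientation: [-0.405, -3.113, 0.001]
force: [0.0, 0.4, -0.3]
opening: 0.0189
gripper_force: 40.0
```

```bash
python3 go.py 0.4518 0.1688 0.135 75 4
```

```text
{'t': 7.45, 'tool_pos': [0.4516, 0.17, 0.1933], 'orientation': [-0.4047, -3.1134, 0.0013], 'force': [0.0436, 0.3528, -0.3154], 'opening': 0.0189, 'gripper_force': 39.9841, 'q': [0.2538, -0.1956, 1.7815, 0.0, 1.5578, -1.0585]}
tool y deg 75.18638638955221 tilt [-0.0021 -0.0005]
slide/row [-0.0007 -0.001   0.0583] total [-0.0007 -0.001   0.0583]
twist total scaled [-0.001  -0.0018  0.0031]
```

>>> play_rows(slide=[[0, -0.004, 0.05], [0, 0, 0.05], [0, 0, 0.05], [0, 0, 0.04], [0, 0, 0.03], [0, 0, 0.013], [0, 0, 0], [0, 0, 0]], twist=[[0, 0, 0], [0, 0, 0], [0, 0, 0], [0, 0, 0], [0, 0, 0], [0, 0, 0], [0, 0, 0], [0, 0, 0]])

```text
t: 8.25
tool_pos: [0.4523, 0.1694, 0.1364]
orientation: [0.409, 3.114, 0.0]
force: [-0.8, -0.9, -0.3]
opening: 0.0188
gripper_force: 40.0
```

```bash
python3 - <<'E'
from h import *
p,d=cams.read_camera("side");q,e=cams.read_camera("top")
cv2.imwrite("pics/side1.png",p[:,:,::-1]);cv2.imwrite("pics/top1.png",q[:,:,::-1])
cv2.imwrite("pics/c.png",cv2.resize(p[250:400,330:480],None,fx=4,fy=4,interpolation=cv2.INTER_CUBIC)[:,:,::-1])
E
python3 go.py 0.4518 0.1688 0.135 75 4
```

```text
{'t': 8.35, 'tool_pos': [0.4525, 0.1694, 0.1366], 'orientation': [0.4086, 3.1139, 0.0007], 'force': [0.7804, 0.3494, -0.7543], 'opening': 0.0187, 'gripper_force': 39.984, 'q': [0.2521, -0.1682, 1.861, 0.0, 1.4477, -1.0578]}
tool y deg 75.0505984926876 tilt [0.0011 0.0003]
slide/row [ 0.0005 -0.0008  0.0016] total [ 0.0005 -0.0008  0.0016]
twist total scaled [0.0005 0.0009 0.0008]
```

View pics/c.png

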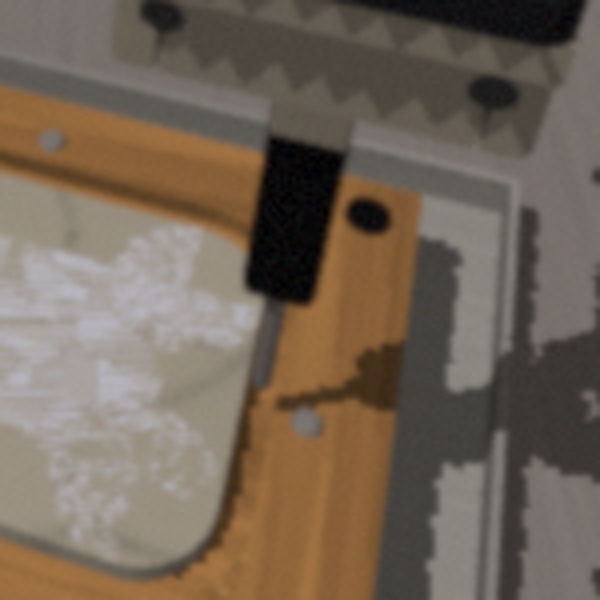

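The side crop shows the tip at about crop (263,386), just above the joint, with the stud at (307,422). I compare tip and stud in the same view.

```bash
python3 - <<'E'
from h import *
f=lambda a,b,z:onz("side",330+a/4-.375,250+b/4-.375,z)
a=np.radians(-15.02);Rm=np.array([[np.cos(a),-np.sin(a)],[np.sin(a),np.cos(a)]]);T=np.array([.53876,.14548])
for n,(u,v,z) in {"ballcentre":(264,377,.0546),"tipend":(263,386,.0519),"shaft top":(275,300,.0515+.0525-.01),"stud0":(306,422,.0395),"hole":(368,215,.0386),"stud1":(52,139,.0395)}.items():
    p=f(u,v,z);print(n,p.round(4),"pan",((p[:2]-T)@Rm*1e3).round(1))
s=cv2.imread("pics/side1.png");g=s[325:352,385:412];print(g.max(2))
E
```

```text
ballcentre [0.4514 0.1691 0.0546] pan [-90.5   0.2]
tipend [0.4515 0.1704 0.0519] pan [-90.8   1.4]
shaft top [0.4529 0.1706 0.094 ] pan [-89.4   2. ]
stud0 [0.4375 0.1734 0.0395] pan [-105.1    0.8]
hole [0.4074 0.0937 0.0386] pan [-113.5  -84.1]
stud1 [0.5173 0.0683 0.0395] pan [ -0.8 -80.1]
[[159 158 158 159 160 160 158 155 154 148 124  85  56  48  46  43  54  59
   53  43  41  45  80 119 147 156 157]
 [164 162 163 169 171 170 169 164 160 151 130  87  62  57  61  67  86 103
   99  95  93  97 118 145 154 158 156]
 [167 163 163 169 175 178 174 167 162 152 124  86  68  63  66  79 105 124
  128 135 137 142 148 157 157 157 156]
 [164 163 164 170 177 181 172 164 161 147 117  88  77  69  67  79 110 129
  133 145 152 153 157 157 157 158 156]
 [165 165 165 171 179 180 171 170 163 144 109  88  84  76  72  85 114 131
  136 146 152 153 155 155 156 157 156]
 [169 169 168 172 177 178 171 169 163 140 105  88  84  77  76  93 123 135
  141 149 151 155 157 158 158 155 157]
 [167 169 166 166 170 172 170 166 155 130  95  86  81  75  76  99 128 137
  144 150 151 153 157 154 157 155 155]
 [173 174 170 
[... 1546 characters left out ...]
 154 153 146 142 144]
 [143 145 148 146 147 135 112  84  76  81  87  98 122 144 150 148 145 148
  151 150 151 150 151 148 134 118 124]
 [145 148 148 148 146 131  99  78  81  92 112 129 145 154 150 147 146 145
  147 144 136 133 133 129 117  93  90]
 [149 147 147 146 143 127  95  75  81 110 137 152 154 151 139 130 130 131
  129 121 100  97  95  93  87  79  74]
 [148 146 149 148 145 123  88  74  83 110 141 152 152 139 116  97  91  92
   93  88  79  75  74  73  76  77  76]
 [149 150 150 146 138 117  83  72  82 110 136 144 145 130 100  78  72  75
   76  75  77  78  74  79  87  99 102]
 [149 151 149 145 135 108  82  84 100 119 138 142 141 123  96  79  76  78
   77  83  90  91  87  93 115 133 134]]
```

>>> play_rows(slide=[[-0.001, -0.001, 0.0085], [0, 0, 0.0085], [0, 0, 0.0085], [0, 0, 0.0085], [0, 0, 0.0085], [0, 0, 0.0085], [0, 0, 0.0085], [0, 0, 0]], twist=[[0, 0, 0], [0, 0, 0], [0, 0, 0], [0, 0, 0], [0, 0, 0], [0, 0, 0], [0, 0, 0], [0, 0, 0]])

```text
t: 9.15
tool_pos: [0.452, 0.1689, 0.1207]
orientation: [-0.409, -3.114, 0.0]
force: [0.3, 0.2, -0.9]
opening: 0.0192
gripper_force: 40.0
```

>>> play_rows(slide=[[0, 0, 0.001], [0, 0, 0.001], [0, 0, 0.001], [0, 0, 0.001], [0, 0, 0.001], [0, 0, 0.001], [0, 0, 0.001], [0, 0, 0.001]], twist=[[0, 0, 0], [0, 0, 0], [0, 0, 0], [0, 0, 0], [0, 0, 0], [0, 0, 0], [0, 0, 0], [0, 0, 0]])

```text
t: 9.95
tool_pos: [0.4522, 0.169, 0.1191]
orientation: [0.409, 3.115, 0.0]
force: [0.4, 0.2, -0.8]
opening: 0.0189
gripper_force: 40.0
```

>>> play_rows(slide=[[0, 0, 0.001], [0, 0, 0.001], [0, 0, 0.001], [0, 0, 0.001], [0, 0, 0.001], [0, 0, 0.001], [0, 0, 0.001], [0, 0, 0.001]], twist=[[0, 0, 0], [0, 0, 0], [0, 0, 0], [0, 0, 0], [0, 0, 0], [0, 0, 0], [0, 0, 0], [0, 0, 0]])

```text
t: 10.75
tool_pos: [0.4522, 0.169, 0.1171]
orientation: [-0.409, -3.115, 0.0]
force: [0.6, 0.2, -0.7]
opening: 0.0188
gripper_force: 40.0
```

>>> play_rows(slide=[[0, 0, 0.001], [0, 0, 0.001], [0, 0, 0.001], [0, 0, 0.001], [0, 0, 0], [0, 0, 0], [0, 0, 0], [0, 0, 0]], twist=[[0, 0, 0], [0, 0, 0], [0, 0, 0], [0, 0, 0], [0, 0, 0], [0, 0, 0], [0, 0, 0], [0, 0, 0]])

```text
t: 11.55
tool_pos: [0.4522, 0.169, 0.1161]
orientation: [0.409, 3.115, 0.0]
force: [-0.6, 0.6, -0.6]
opening: 0.0189
gripper_force: 40.0
```

>>> play_rows(slide=[[0, 0, 0.001], [0, 0, 0.001], [0, 0, 0.001], [0, 0, 0.001], [0, 0, 0], [0, 0, 0], [0, 0, 0], [0, 0, 0]], twist=[[0, 0, 0], [0, 0, 0], [0, 0, 0], [0, 0, 0], [0, 0, 0], [0, 0, 0], [0, 0, 0], [0, 0, 0]])

```text
t: 12.35
tool_pos: [0.4522, 0.169, 0.1151]
orientation: [0.409, 3.115, -0.0]
force: [-0.2, -0.0, -0.4]
opening: 0.0188
gripper_force: 40.0
```

>>> play_rows(slide=[[0, 0, 0.001], [0, 0, 0.001], [0, 0, 0], [0, 0, 0], [0, 0, 0], [0, 0, 0], [0, 0, 0], [0, 0, 0]], twist=[[0, 0, 0], [0, 0, 0], [0, 0, 0], [0, 0, 0], [0, 0, 0], [0, 0, 0], [0, 0, 0], [0, 0, 0]])

```text
t: 13.15
tool_pos: [0.4523, 0.169, 0.1147]
orientation: [0.409, 3.115, 0.0]
force: [0.0, 0.0, -0.6]
opening: 0.0189
gripper_force: 40.0
```

>>> play_rows(slide=[[0, 0, 0.001], [0, 0, 0.001], [0, 0, 0.001], [0, 0, 0.001], [0, 0, 0], [0, 0, 0], [0, 0, 0], [0, 0, 0]], twist=[[0, 0, 0], [0, 0, 0], [0, 0, 0], [0, 0, 0], [0, 0, 0], [0, 0, 0], [0, 0, 0], [0, 0, 0]])

```text
t: 13.95
tool_pos: [0.4523, 0.169, 0.1138]
orientation: [0.409, 3.115, 0.0]
force: [-0.0, -0.2, 3.2]
opening: 0.0189
gripper_force: 40.0
```

```bash
python3 - <<'E'
from h import *
s=st()
E
```

```text
{'t': 13.95, 'tool_pos': [0.4523, 0.169, 0.1138], 'orientation': [0.4088, 3.1146, 0.0002], 'force': [-0.0035, -0.2353, 3.1584], 'opening': 0.0189, 'gripper_force': 39.987, 'q': [0.2513, -0.151, 1.8882, 0.0, 1.4041, -1.0585]}
```

>>> play_rows(slide=[[0, -0.005, 0], [0, -0.01, 0], [0, -0.01, 0], [0, -0.01, 0], [0, -0.01, 0], [0, -0.01, 0], [0, -0.01, 0], [0, -0.01, 0]], twist=[[0, 0, 0], [0, 0, 0], [0, 0, 0], [0, 0, 0], [0, 0, 0], [0, 0, 0], [0, 0, 0], [0, 0, 0]])

```text
t: 14.75
tool_pos: [0.4474, 0.1507, 0.1137]
orientation: [0.409, 3.115, 0.0]
force: [0.8, 2.8, 2.8]
opening: 0.0187
gripper_force: 40.2
```

```bash
cat > w.py <<'E'
from h import *
s=st();a=np.radians(-15.02);Rm=np.array([[np.cos(a),-np.sin(a)],[np.sin(a),np.cos(a)]])
print("pan",((s["tool_pos"][:2]-np.array([.53876,.14548]))@Rm*1e3).round(2),"force pan",(s["force"][:2]@Rm).round(2))
E
python3 w.py
```

```text
{'t': 14.75, 'tool_pos': [0.4474, 0.1507, 0.1137], 'orientation': [0.4088, 3.1148, 0.0003], 'force': [0.7853, 2.8413, 2.7522], 'opening': 0.0187, 'gripper_force': 40.202, 'q': [0.2161, -0.1821, 1.9159, 0.0001, 1.4077, -1.0937]}
pan [-89.64 -18.64] force pan [0.02 2.95]
```

>>> play_rows(slide=[[0, -0.01, 0], [0, -0.01, 0], [0, -0.01, 0], [0, -0.01, 0], [0, -0.01, 0], [0, -0.01, 0], [0, -0.006, 0], [-0.0004, -0.0099, 0]], twist=[[0, 0, 0], [0, 0, 0], [0, 0, 0], [0, 0, 0], [0, 0, 0], [0, 0, 0], [0, 0, 0], [0, 0, 0]])

```text
t: 15.55
tool_pos: [0.4425, 0.1324, 0.1136]
orientation: [-0.409, -3.115, -0.0]
force: [0.5, 3.2, 3.6]
opening: 0.0191
gripper_force: 40.2
```

```bash
python3 w.py
```

```text
{'t': 15.55, 'tool_pos': [0.4425, 0.1324, 0.1136], 'orientation': [-0.4087, -3.1149, -0.0001], 'force': [0.5428, 3.1835, 3.5823], 'opening': 0.0191, 'gripper_force': 40.2201, 'q': [0.1796, -0.2118, 1.9417, 0.0001, 1.4117, -1.1303]}
pan [-89.55 -37.57] force pan [-0.3   3.22]
```

>>> play_rows(slide=[[-0.0012, -0.0098, 0], [-0.002, -0.0097, 0], [-0.0028, -0.0095, 0], [-0.0036, -0.0092, 0], [-0.0044, -0.0089, 0], [-0.0051, -0.0085, 0], [-0.0058, -0.0081, 0], [-0.0064, -0.0076, 0]], twist=[[0, 0, 0], [0, 0, 0], [0, 0, 0], [0, 0, 0], [0, 0, 0], [0, 0, 0], [0, 0, 0], [0, 0, 0]])

```text
t: 16.35
tool_pos: [0.4454, 0.113, 0.1135]
orientation: [-0.409, -3.114, 0.0]
force: [-0.7, 2.9, 3.1]
opening: 0.0191
gripper_force: 40.2
```

```bash
python3 w.py
```

```text
{'t': 16.35, 'tool_pos': [0.4454, 0.113, 0.1135], 'orientation': [-0.4087, -3.1145, 0.0002], 'force': [-0.7405, 2.9348, 3.1461], 'opening': 0.0191, 'gripper_force': 40.1914, 'q': [0.1369, -0.2182, 1.9473, -0.0, 1.4129, -1.1729]}
pan [-81.73 -55.51] force pan [-1.48  2.64]
```

>>> play_rows(slide=[[-0.007, -0.007, 0], [-0.0076, -0.0064, 0], [-0.0081, -0.0058, 0], [-0.0085, -0.0051, 0], [-0.0089, -0.0044, 0], [-0.0092, -0.0036, 0], [-0.0095, -0.0028, 0], [-0.0097, -0.002, 0]], twist=[[0, 0, 0], [0, 0, 0], [0, 0, 0], [0, 0, 0], [0, 0, 0], [0, 0, 0], [0, 0, 0], [0, 0, 0]])

```text
t: 17.15
tool_pos: [0.4596, 0.0995, 0.1134]
orientation: [-0.409, -3.114, 0.001]
force: [-1.0, 0.7, 1.8]
opening: 0.0193
gripper_force: 40.0
```

```bash
python3 w.py
```

```text
{'t': 17.15, 'tool_pos': [0.4596, 0.0995, 0.1134], 'orientation': [-0.4088, -3.1143, 0.001], 'force': [-1.0201, 0.6896, 1.7877], 'opening': 0.0193, 'gripper_force': 40.0413, 'q': [0.1045, -0.1862, 1.9199, -0.0005, 1.4085, -1.2052]}
pan [-64.54 -64.93] force pan [-1.16  0.4 ]
```

>>> play_rows(slide=[[-0.0098, -0.0012, 0.0006], [-0.0099, 0, 0.0006], [-0.01, 0.0003, 0.0002], [-0.01, 0, 0.0002], [-0.01, 0, 0.0002], [-0.01, 0, 0.0002], [-0.01, 0, 0.0002], [-0.01, 0, 0.0002]], twist=[[0, 0, 0], [0, 0, 0], [0, 0, 0], [0, 0, 0], [0, 0, 0], [0, 0, 0], [0, 0, 0], [0, 0, 0]])

```text
t: 17.95
tool_pos: [0.4791, 0.0945, 0.113]
orientation: [0.409, 3.115, -0.0]
force: [-2.2, 0.1, 2.4]
opening: 0.0188
gripper_force: 40.0
```

```bash
python3 w.py
```

```text
{'t': 17.95, 'tool_pos': [0.4791, 0.0945, 0.113], 'orientation': [0.4088, 3.1149, -0.0], 'force': [-2.1561, 0.1409, 2.3857], 'opening': 0.0188, 'gripper_force': 40.0029, 'q': [0.0896, -0.1344, 1.8746, -0.0, 1.4014, -1.2202]}
pan [-44.4  -64.74] force pan [-2.12 -0.42]
```

>>> play_rows(slide=[[-0.01, 0, 0.0005], [-0.01, 0, 0.0003], [-0.01, 0, 0.0003], [-0.01, 0, 0.0003], [-0.01, 0, 0.0002], [-0.01, 0, 0.0002], [-0.01, 0, 0.0002], [-0.01, 0, 0.0002]], twist=[[0, 0, 0], [0, 0, 0], [0, 0, 0], [0, 0, 0], [0, 0, 0], [0, 0, 0], [0, 0, 0], [0, 0, 0]])

```text
t: 18.75
tool_pos: [0.4984, 0.0893, 0.1125]
orientation: [-0.409, -3.115, 0.0]
force: [-1.3, 0.3, 0.9]
opening: 0.019
gripper_force: 40.0
```

```bash
python3 w.py
```

```text
{'t': 18.75, 'tool_pos': [0.4984, 0.0893, 0.1125], 'orientation': [-0.4087, -3.1149, 0.0], 'force': [-1.2799, 0.3228, 0.9458], 'opening': 0.019, 'gripper_force': 40.0039, 'q': [0.076, -0.083, 1.828, -0.0, 1.3966, -1.2338]}
pan [-24.43 -64.71] force pan [-1.32 -0.02]
```

>>> play_rows(slide=[[-0.008, 0, 0.0016], [-0.01, 0, 0.0005], [-0.01, 0, 0.0004], [-0.01, 0, 0.0004], [-0.01, 0, 0.0004], [-0.01, 0, 0.0003], [-0.01, 0, 0.0003], [-0.01, 0, 0.0003]], twist=[[0, 0, 0], [0, 0, 0], [0, 0, 0], [0, 0, 0], [0, 0, 0], [0, 0, 0], [0, 0, 0], [0, 0, 0]])

```text
t: 19.55
tool_pos: [0.5172, 0.0842, 0.1114]
orientation: [-0.409, -3.115, 0.0]
force: [-1.7, 1.3, 1.1]
opening: 0.0187
gripper_force: 40.0
```

```bash
python3 w.py
```

```text
{'t': 19.55, 'tool_pos': [0.5172, 0.0842, 0.1114], 'orientation': [-0.4088, -3.1149, 0.0001], 'force': [-1.6773, 1.3448, 1.0509], 'opening': 0.0187, 'gripper_force': 40.0024, 'q': [0.0636, -0.0329, 1.782, -0.0, 1.3925, -1.2461]}
pan [ -4.91 -64.72] force pan [-1.97  0.86]
```

>>> play_rows(slide=[[-0.008, 0, 0.0014], [-0.008, 0, 0.0005], [-0.006, 0, 0.0002], [-0.002, 0, 0], [0, 0, 0], [0, 0, 0], [0, 0, 0], [0, 0, 0]], twist=[[0, 0, 0], [0, 0, 0], [0, 0, 0], [0, 0, 0], [0, 0, 0], [0, 0, 0], [0, 0, 0], [0, 0, 0]])

```text
t: 20.35
tool_pos: [0.5228, 0.0828, 0.1109]
orientation: [0.409, 3.115, -0.0]
force: [-1.8, 0.3, 1.0]
opening: 0.0189
gripper_force: 40.0
```

```bash
python3 - <<'E'
from h import *
p,d=cams.read_camera("side")
cv2.imwrite("pics/d.png",cv2.resize(p[240:390,290:440],None,fx=4,fy=4,interpolation=cv2.INTER_CUBIC)[:,:,::-1])
E
python3 w.py
```

```text
{'t': 20.4, 'tool_pos': [0.5228, 0.0828, 0.1109], 'orientation': [0.4087, 3.1149, -0.0], 'force': [-2.2878, 1.3348, 2.1953], 'opening': 0.0187, 'gripper_force': 40.0024, 'q': [0.0602, -0.0181, 1.7684, -0.0, 1.3913, -1.2497]}
pan [  0.83 -64.68] force pan [-2.56  0.7 ]
```

View pics/d.png

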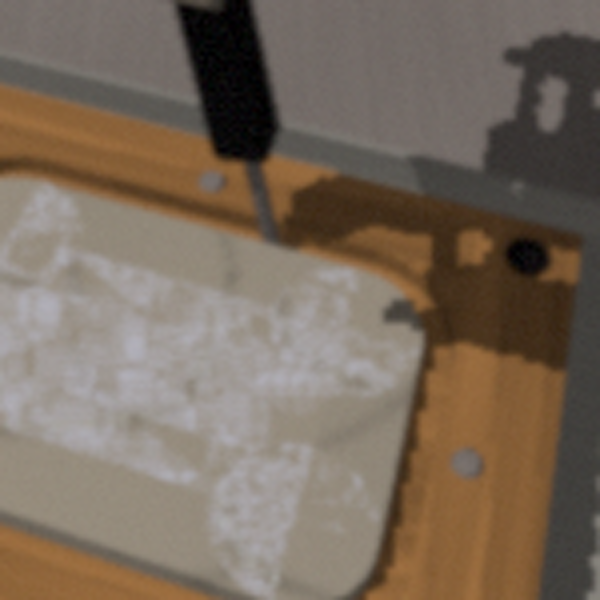

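The crop shows the pick has swivelled in the grip about the closing axis. Its tip, at crop (275,240), is still in the joint but trails behind the stud at (211,181). I measure the lag.

```bash
python3 - <<'E'
from h import *
f=lambda a,b,z:onz("side",290+a/4-.375,240+b/4-.375,z)
a=np.radians(-15.02);Rm=np.array([[np.cos(a),-np.sin(a)],[np.sin(a),np.cos(a)]]);T=np.array([.53876,.14548])
for n,(u,v,z) in {"tip vis":(275,240,.038),"tip deep":(276,246,.032),"shaft top":(256,163,.08),"stud1":(211,181,.0395),"hole":(526,256,.0386)}.items():
    p=f(u,v,z);print(n,p.round(4),"pan",((p[:2]-T)@Rm*1e3).round(1))
E
```

```text
tip vis [0.4944 0.093  0.038 ] pan [-29.2 -62.1]
tip deep [0.4938 0.0907 0.032 ] pan [-29.3 -64.5]
shaft top [0.5031 0.096  0.08  ] pan [-21.7 -57. ]
stud1 [0.5176 0.0693 0.0395] pan [ -0.7 -79.1]
hole [0.4081 0.0942 0.0386] pan [-112.9  -83.4]
```

>>> play_rows(slide=[[0, 0, 0], [0, 0, 0], [0, 0, 0], [-0.0019, 0, -0.0028], [-0.0019, 0, -0.0025], [-0.0019, 0, -0.0023], [0, 0, 0], [0, 0, 0]], twist=[[0, 0, 0], [0, 0, 0], [0, 0, 0], [0, -0.024, 0], [0, -0.024, 0], [0, -0.024, 0], [0, 0, 0], [0, 0, 0]], fingers=1, force=60)

```text
t: 21.2
tool_pos: [0.524, 0.0826, 0.1131]
orientation: [0.398, 3.04, -0.015]
force: [-1.6, 0.3, 1.4]
opening: 0.0184
gripper_force: 60.0
```

```bash
cat > tip.py <<'E'
# dark shaft seen below handle in side view: tip pixel and pan position, assuming z
from h import *
import sys
p,d=cams.read_camera("side");im=p[:,:,::-1];cv2.imwrite(sys.argv[1],cv2.resize(im[240:390,290:440],None,fx=4,fy=4,interpolation=cv2.INTER_CUBIC))
s=robot.read_state();M=R.from_rotvec(s["orientation"]).as_matrix();g=s["tool_pos"]-.019*M[:,2]
a=np.radians(-15.02);Rm=np.array([[np.cos(a),-np.sin(a)],[np.sin(a),np.cos(a)]]);T=np.array([.53876,.14548])
print("grasp pan",((g[:2]-T)@Rm*1e3).round(2),g[2].round(4),"lean deg",np.degrees(np.arcsin(M[:2,2]@Rm)).round(2))
E
python3 w.py; python3 tip.py pics/e.png
```

```text
{'t': 21.2, 'tool_pos': [0.524, 0.0826, 0.1131], 'orientation': [0.3982, 3.0401, -0.0149], 'force': [-1.6007, 0.2614, 1.4125], 'opening': 0.0184, 'gripper_force': 60.0016, 'q': [0.0796, -0.0957, 1.841, -0.026, 1.3246, -1.2253]}
pan [  2.06 -64.53] force pan [-1.61 -0.16]
grasp pan [  0.75 -64.58] 0.132 lean deg [4.34 0.02]
```

View pics/e.png

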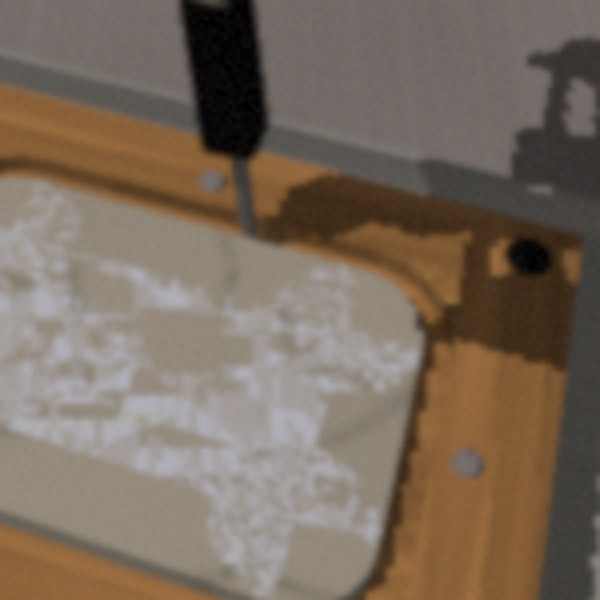

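The crop shows the tip advanced to crop (252,234), still in the joint, with the pick straighter. The grip now holds, so I continue in the same way.

>>> play_rows(slide=[[-0.0019, 0, -0.002], [-0.0019, 0, -0.0018], [-0.0019, 0, -0.0015], [-0.0019, 0, -0.0013], [0, 0, 0], [0, 0, 0], [0, 0, 0], [0, 0, 0]], twist=[[0, -0.024, 0], [0, -0.024, 0], [0, -0.024, 0], [0, -0.024, 0], [0, 0, 0], [0, 0, 0], [0, 0, 0], [0, 0, 0]])

```text
t: 22.05
tool_pos: [0.526, 0.0819, 0.1148]
orientation: [0.386, 2.942, -0.034]
force: [-1.4, 0.2, 2.5]
opening: 0.0183
gripper_force: 60.0
```

```bash
cat > trk.py <<'E'
# track handle axis in side view: dark pixels -> rows' mid column; shaft end from difference to the clean picture
from h import *
import sys
p,d=cams.read_camera("side");cv2.imwrite(sys.argv[1],p[:,:,::-1])
g=p.max(2);m=np.zeros_like(g);m[200:330,310:390]=(g[200:330,310:390]<35)
n,l,st_,c=cv2.connectedComponentsWithStats(m);i=1+np.argmax(st_[1:,4]);print("handle bbox",st_[i])
y0=st_[i][1]+st_[i][3]
for v in range(y0-20,y0+26,2):
    r=g[v,325:375].astype(int);print(v,r.tolist()[::1] if False else "", "dark cols",(325+np.where(r<105)[0]).tolist())
E
python3 w.py; python3 trk.py pics/s5.png
```

```text
{'t': 22.05, 'tool_pos': [0.526, 0.0819, 0.1148], 'orientation': [0.3862, 2.9417, -0.034], 'force': [-1.3828, 0.1584, 2.5152], 'opening': 0.0183, 'gripper_force': 60.0058, 'q': [0.1077, -0.1937, 1.9359, -0.0669, 1.2357, -1.1852]}
pan [  4.19 -64.67] force pan [-1.38 -0.21]
handle bbox [336 232  17  46 582]
258  dark cols [335, 336, 337, 338, 339, 340, 341, 342, 343, 344, 345, 346, 347, 348, 349, 350, 351, 352, 353]
260  dark cols [335, 336, 337, 338, 339, 340, 341, 342, 343, 344, 345, 346, 347, 348, 349, 350, 351, 352, 353]
262  dark cols [335, 336, 337, 338, 339, 340, 341, 342, 343, 344, 345, 346, 347, 348, 349, 350, 351, 352, 353]
264  dark cols [325, 326, 327, 328, 329, 330, 331, 335, 336, 337, 338, 339, 340, 341, 342, 343, 344, 345, 346, 347, 348, 349, 350, 351, 352, 353]
266  dark cols [325, 326, 327, 328, 329, 330, 331, 332, 333, 334, 335, 336, 337, 338, 339, 340, 341, 342, 343, 344, 345, 346, 347, 348, 349, 350, 351, 352, 353]
268  dark cols [325, 326, 327, 328, 329, 330, 331, 332, 333, 334, 335, 336, 337, 338, 339, 340, 341, 342, 343, 344, 345, 346, 347, 348, 349, 350, 351, 3
[... 1585 characters left out ...]
 346, 347, 352, 353, 354, 355, 356, 357, 358, 359, 360, 361, 362, 363, 364, 365, 366, 367, 368, 369, 370, 371, 372, 373, 374]
294  dark cols [342, 343, 344, 345, 346, 347, 348, 349, 350, 351, 352, 353, 354, 355, 356, 357, 358, 359, 360, 361, 362, 363, 364, 365, 366, 367, 368, 369, 370, 371, 372, 373, 374]
296  dark cols [344, 345, 346, 347, 348, 349, 350, 351, 352, 353, 354, 355, 356, 357, 358, 359, 360, 361, 362, 363, 364, 365, 366, 367, 368, 369, 370, 371, 372, 373, 374]
298  dark cols [349, 350, 351, 352, 353, 354, 355, 356, 357, 358, 359, 360, 361, 362, 363, 364, 365, 366, 367, 368, 369, 370, 371]
300  dark cols [365, 366, 367, 368, 369, 370, 371, 372, 373, 374]
302  dark cols [373, 374]
```

```bash
cat > est.py <<'E'
from h import *
import sys
a=np.radians(-15.02);Rm=np.array([[np.cos(a),-np.sin(a)],[np.sin(a),np.cos(a)]]);T=np.array([.53876,.14548])
s=robot.read_state();M=R.from_rotvec(s["orientation"]).as_matrix();g=s["tool_pos"]-.019*M[:,2];gp=np.r_[(g[:2]-T)@Rm,g[2]]
print("grasp pan",(gp*1e3).round(2),"lean",np.degrees(np.arcsin(M[:2,2]@Rm)).round(2))
n=Rm@[0,1]
# intersect shaft pixels with vertical plane pan y = grasp y -> pan x, z
for k in range(1,len(sys.argv),2):
    o,d=ray("side",float(sys.argv[k]),float(sys.argv[k+1]));t=n@(g[:2]-o[:2])/(n@d[:2]);p=o+t*d;x=(p[:2]-T)@Rm
    print("pan x",(x[0]*1e3).round(1),"z",p[2].round(4),"tilt deg",np.degrees(np.arctan2(gp[0]-x[0],gp[2]-p[2])).round(1))
E
python3 est.py 344.5 281 344.6 286 345 291 352.9 294
```

```text
grasp pan [  0.87 -64.68 133.46] lean [1.008e+01 1.000e-02]
pan x -7.3 z 0.0654 tilt deg 6.8
pan x -7.8 z 0.0554 tilt deg 6.3
pan x -8.7 z 0.0453 tilt deg 6.2
pan x -20.3 z 0.0435 tilt deg 13.2
```

>>> play_rows(slide=[[-0.0019, 0, -0.001], [-0.0019, 0, -0.0007], [-0.0019, 0, -0.0005], [-0.0019, 0, -0.0002], [-0.0019, 0, 0], [0, 0, 0], [0, 0, 0], [0, 0, 0]], twist=[[0, -0.024, 0], [0, -0.024, 0], [0, -0.024, 0], [0, -0.024, 0], [0, -0.024, 0], [0, 0, 0], [0, 0, 0], [0, 0, 0]])

```text
t: 22.9
tool_pos: [0.528, 0.0814, 0.1158]
orientation: [0.37, 2.818, -0.056]
force: [-0.7, 0.4, 1.2]
opening: 0.0179
gripper_force: 60.0
```

```bash
python3 w.py; python3 trk.py pics/s6.png | sed 's/374//' | awk '{print substr($0,1,150)}' | tail -14
```

```text
{'t': 22.9, 'tool_pos': [0.528, 0.0814, 0.1158], 'orientation': [0.3698, 2.8179, -0.0562], 'force': [-0.7363, 0.4184, 1.219], 'opening': 0.0179, 'gripper_force': 60.0013, 'q': [0.1496, -0.3139, 2.0566, -0.1318, 1.1245, -1.1197]}
pan [  6.23 -64.69] force pan [-0.82  0.21]
221  dark cols [332, 333, 334, 335, 336, 337, 338, 339, 340, 341, 342, 343, 344, 345, 346, 347, 348, 349, 350, 351, 352, 353, 354, 355, 356, 357, 358,
223  dark cols [336, 337, 338, 339, 340, 341, 342, 343, 344, 345, 346, 347, 348, 349, 350, 351, 352, 353, 354, 355, 356, 357, 358, 359, 360, 361, 362,
225  dark cols [339, 340, 341, 342, 343, 344, 345, 346, 347, 348, 349, 350, 351, 352, 353, 354, 355, 356, 357, 358, 359, 360, 361, 362, 363, 364, 365,
227  dark cols [341, 342, 343, 344, 345, 346, 347, 348, 349, 350, 351, 352, 353, 354, 355, 356, 357, 358, 359, 360, 361, 362, 363, 364, 365, 366, 367,
229  dark cols [340, 341, 342, 343, 344, 345, 346, 347, 348, 349, 350, 351, 352, 353, 354, 355, 356, 357, 358, 359, 360, 361, 362, 363, 364, 365, 366,
231  dark cols [339, 340, 341, 342, 343, 344, 345, 346, 347, 348, 349, 3
[... 430 characters left out ...]
, 343, 344, 345, 346, 347, 348, 349, 350, 351, 352, 353, 354, 355, 367, 368, 369, 370, 371, 372, 373,
239  dark cols [335, 336, 337, 338, 339, 340, 341, 342, 343, 344, 345, 346, 347, 348, 349, 350, 351, 352, 353, 354, 370, 371, 372, 373, ]
241  dark cols [335, 336, 337, 338, 339, 340, 341, 342, 343, 344, 345, 346, 347, 348, 349, 350, 351, 352, 353, 354, ]
243  dark cols [335, 336, 337, 338, 339, 340, 341, 342, 343, 344, 345, 346, 347, 348, 349, 350, 351, 352, 353]
245  dark cols [334, 335, 336, 337, 338, 339, 340, 341, 342, 343, 344, 345, 346, 347, 348, 349, 350, 351, 352, 353]
247  dark cols [334, 335, 336, 337, 338, 339, 340, 341, 342, 343, 344, 345, 346, 347, 348, 349, 350, 351, 352, 353]
```

```bash
python3 - <<'E'
import cv2
g=cv2.imread("pics/s6.png").max(2)
for v in (262,270,274,278,281,284,287,290,293,296,299): print(v,g[v,330:356].tolist())
E
python3 est.py
```

```text
262 [116, 102, 76, 33, 12, 10, 8, 12, 10, 9, 9, 14, 13, 15, 10, 4, 13, 17, 39, 77, 106, 113, 113, 115, 111, 111]
270 [88, 51, 21, 13, 10, 7, 12, 12, 13, 9, 19, 2, 2, 8, 13, 7, 29, 57, 79, 89, 89, 93, 93, 94, 100, 105]
274 [126, 111, 84, 63, 44, 31, 20, 16, 5, 8, 11, 7, 7, 4, 23, 56, 82, 91, 93, 91, 92, 88, 87, 88, 87, 87]
278 [142, 142, 140, 140, 136, 122, 94, 68, 61, 76, 102, 115, 113, 116, 131, 140, 142, 142, 141, 143, 143, 143, 139, 140, 136, 132]
281 [134, 132, 133, 131, 124, 107, 83, 71, 72, 100, 130, 139, 136, 135, 137, 140, 138, 140, 140, 141, 141, 143, 141, 144, 143, 144]
284 [131, 132, 131, 125, 114, 94, 76, 70, 84, 104, 117, 118, 116, 114, 113, 107, 113, 129, 132, 135, 133, 131, 125, 109, 103, 115]
287 [112, 119, 118, 115, 98, 81, 70, 72, 103, 125, 126, 120, 119, 115, 113, 119, 126, 131, 128, 129, 127, 112, 82, 64, 64, 62]
290 [94, 88, 86, 84, 83, 76, 65, 71, 89, 101, 106, 98, 87, 79, 79, 78, 82, 92, 92, 81, 77, 76, 67, 63, 65, 64]
293 [143, 139, 130, 112, 90, 77, 79, 89, 95, 83, 71, 67, 68, 64, 66, 66, 65, 64, 68, 75, 83, 83, 69, 63, 60, 58]
296 [140, 140, 141, 143, 141, 140, 137, 135, 135, 128, 119, 110, 102, 95, 86, 80, 90, 99, 104, 104, 103, 100, 94, 88, 82, 75]
299 [143, 142, 143, 142, 142, 142, 142, 141, 141, 143, 142, 142, 142, 139, 135, 132, 131, 132, 140, 143, 143, 144, 143, 142, 142, 140]
grasp pan [  0.68 -64.72 133.87] lean [17.28  0.02]
```

```bash
python3 est.py 338.0 278 337.5 281 337 284 336.5 287 336.2 290
```

```text
grasp pan [  0.68 -64.72 133.87] lean [17.28  0.02]
pan x 2.1 z 0.068 tilt deg -1.3
pan x 2.7 z 0.0617 tilt deg -1.6
pan x 3.3 z 0.0553 tilt deg -1.9
pan x 3.9 z 0.0489 tilt deg -2.2
pan x 4.2 z 0.0424 tilt deg -2.2
```

```bash
cat > go2.py <<'E'
# go2.py tipx tipy tipz yaw lean n : slide per row in present axes, then twist total in present axes; tip = .1037 below grasp, pick vertical at given lean
import sys; from h import *
x,y,z,yaw,lean,n=map(float,sys.argv[1:]);s=st();r=R.from_rotvec(s["orientation"]);M=r.as_matrix();a=np.radians(yaw)
G=np.c_[[-np.sin(a),np.cos(a),0],[np.cos(a),np.sin(a),0],[0,0,-1]]@R.from_euler("y",-lean,degrees=True).as_matrix()
tip=s["tool_pos"]-.019*M[:,2]-[0,0,.1037];print("tip now",tip.round(4))
tcp=np.array([x,y,z+.1037])+.019*G[:,2]
for nm,A in (("slide now-axes",M),("slide goal-axes",G)):
    d=A.T@(tcp-s["tool_pos"]);print(nm,"per row",(d/n/.25).round(4),"total scaled",(d/.25).round(4))
print("up 1cm now",(M.T@[0,0,.04]).round(4),"goal",(G.T@[0,0,.04]).round(4))
tw=(r.inv()*R.from_matrix(G)).as_rotvec()/np.radians(60);print("twist total",tw.round(4),"deg",np.linalg.norm(tw)*60)
E
python3 go2.py .4583 -.2640 .075 85 15.2 12
```

```text
{'t': 22.95, 'tool_pos': [0.5281, 0.0813, 0.1157], 'orientation': [0.3699, 2.8179, -0.0563], 'force': [-0.5244, -0.0342, -0.947], 'opening': 0.0186, 'gripper_force': 59.9988, 'q': [0.1495, -0.3136, 2.0565, -0.1318, 1.1244, -1.1197]}
tip now [0.5226 0.0828 0.0302]
slide now-axes per row [-0.0129 -0.1169 -0.0116] total scaled [-0.1546 -1.4032 -0.1388]
slide goal-axes per row [ 0.0072 -0.1167 -0.0174] total scaled [ 0.0862 -1.4004 -0.2084]
up 1cm now [-0.0119 -0.     -0.0382] goal [-0.0105  0.     -0.0386]
twist total [-0.0465  0.0345 -0.1593] deg 10.169249371773926
```

>>> play_rows(slide=[[-0.006, 0, -0.019], [-0.012, 0, -0.038], [-0.018, 0, -0.057], [-0.018, 0, -0.057], [-0.018, 0, -0.057], [-0.018, 0, -0.057], [-0.018, 0, -0.057], [-0.012, 0, -0.038]], twist=[[0, 0, 0], [0, 0, 0], [0, 0, 0], [0, 0, 0], [0, 0, 0], [0, 0, 0], [0, 0, 0], [0, 0, 0]])

```text
t: 23.75
tool_pos: [0.529, 0.0814, 0.2177]
orientation: [0.37, 2.816, -0.055]
force: [-0.3, 0.4, -1.6]
opening: 0.0183
gripper_force: 60.0
```

>>> play_rows(slide=[[0, 0, 0], [0, 0, 0], [0, 0, 0], [0, -0.08, 0], [0, -0.12, 0], [0, -0.12, 0], [0, -0.12, 0], [0, -0.12, 0]], twist=[[-0.0155, 0.0115, -0.0531], [-0.0155, 0.0115, -0.0531], [-0.0155, 0.0115, -0.0531], [0, 0, 0], [0, 0, 0], [0, 0, 0], [0, 0, 0], [0, 0, 0]])

```text
t: 24.55
tool_pos: [0.5159, -0.0592, 0.2157]
orientation: [0.125, 2.874, -0.017]
force: [0.8, -0.3, -0.3]
opening: 0.0183
gripper_force: 60.0
```

```bash
python3 go2.py .4583 -.2640 .115 85 15.2 8
```

```text
{'t': 24.55, 'tool_pos': [0.5159, -0.0592, 0.2157], 'orientation': [0.1248, 2.8737, -0.0167], 'force': [0.8233, -0.3072, -0.3223], 'opening': 0.0183, 'gripper_force': 59.999, 'q': [-0.2469, -0.4148, 1.9429, 0.0428, 1.3515, -1.7347]}
tip now [ 0.5109 -0.0588  0.1304]
slide now-axes per row [ 0.0187 -0.1045  0.0029] total scaled [ 0.1497 -0.8359  0.023 ]
slide goal-axes per row [ 0.0187 -0.1045  0.0029] total scaled [ 0.1494 -0.836   0.0231]
up 1cm now [-0.0105 -0.     -0.0386] goal [-0.0105  0.     -0.0386]
twist total [0.0001 0.0001 0.0004] deg 0.02735310446078323
```

>>> play_rows(slide=[[0.019, -0.12, 0.003], [0.019, -0.12, 0.003], [0.019, -0.12, 0.003], [0.019, -0.12, 0.003], [0.019, -0.12, 0.003], [0.019, -0.12, 0.003], [0.019, -0.07, 0.003], [0.015, -0.03, 0.003]], twist=[[0, 0, 0], [0, 0, 0], [0, 0, 0], [0, 0, 0], [0, 0, 0], [0, 0, 0], [0, 0, 0], [0, 0, 0]])

```text
t: 25.35
tool_pos: [0.4636, -0.261, 0.1998]
orientation: [0.128, 2.874, -0.017]
force: [1.1, 0.5, -1.1]
opening: 0.0182
gripper_force: 60.0
```

>>> play_rows(slide=[[0, 0, 0], [0, 0, 0], [0, 0, 0], [0, 0, 0], [0, 0, 0], [0, 0, 0], [0, 0, 0], [0, 0, 0]], twist=[[0, 0, 0], [0, 0, 0], [0, 0, 0], [0, 0, 0], [0, 0, 0], [0, 0, 0], [0, 0, 0], [0, 0, 0]])

```text
t: 26.15
tool_pos: [0.4643, -0.2593, 0.1999]
orientation: [0.125, 2.874, -0.017]
force: [-0.5, -0.6, -1.6]
opening: 0.0184
gripper_force: 60.0
```

```bash
python3 go2.py .4583 -.2640 .075 85 15.2 4
```

```text
{'t': 26.15, 'tool_pos': [0.4643, -0.2593, 0.1999], 'orientation': [0.1252, 2.8737, -0.0166], 'force': [-0.4586, -0.5877, -1.6397], 'opening': 0.0184, 'gripper_force': 59.9981, 'q': [-0.7309, -0.3359, 1.9117, 0.1619, 1.3545, -2.2326]}
tip now [ 0.4594 -0.2589  0.1145]
slide now-axes per row [ 0.011  -0.0052  0.038 ] total scaled [ 0.0439 -0.0206  0.152 ]
slide goal-axes per row [ 0.011  -0.0052  0.038 ] total scaled [ 0.0439 -0.0206  0.152 ]
up 1cm now [-0.0105  0.     -0.0386] goal [-0.0105  0.     -0.0386]
twist total [0.0001 0.0001 0.0001] deg 0.010965230894655842
```

>>> play_rows(slide=[[0.011, -0.0052, 0.038], [0.011, -0.0052, 0.038], [0.011, -0.0052, 0.038], [0.0055, -0.0052, 0.019], [0.0055, 0, 0.019], [0, 0, 0], [0, 0, 0], [0, 0, 0]], twist=[[0, 0, 0], [0, 0, 0], [0, 0, 0], [0, 0, 0], [0, 0, 0], [0, 0, 0], [0, 0, 0], [0, 0, 0]])

```text
t: 26.95
tool_pos: [0.4635, -0.2647, 0.1609]
orientation: [0.125, 2.873, -0.017]
force: [0.8, 0.1, -1.2]
opening: 0.0181
gripper_force: 60.0
```

```bash
python3 - <<'E'
from h import *
p,d=cams.read_camera("side");q,e=cams.read_camera("top");np.save("sd.npy",d)
cv2.imwrite("pics/s7.png",p[:,:,::-1]);cv2.imwrite("pics/t7.png",q[:,:,::-1])
cv2.imwrite("pics/v7.png",np.hstack([cv2.resize(p[90:200,340:410],None,fx=5.4,fy=5.4,interpolation=cv2.INTER_CUBIC),cv2.resize(q[225:335,360:430],None,fx=5.4,fy=5.4,interpolation=cv2.INTER_CUBIC)])[:,:,::-1])
E
python3 go2.py .4583 -.2640 .06 85 15.2 4
```

```text
{'t': 27.05, 'tool_pos': [0.4635, -0.2647, 0.1609], 'orientation': [0.1251, 2.873, -0.0174], 'force': [0.6957, 0.9159, -0.192], 'opening': 0.0186, 'gripper_force': 59.9981, 'q': [-0.7414, -0.3113, 1.9635, 0.1675, 1.2801, -2.2563]}
tip now [ 0.4585 -0.2643  0.0755]
slide now-axes per row [0.0043 0.0003 0.0149] total scaled [0.0173 0.001  0.0597]
slide goal-axes per row [0.0043 0.0003 0.0149] total scaled [0.0173 0.001  0.0598]
up 1cm now [-0.0105 -0.     -0.0386] goal [-0.0105  0.     -0.0386]
twist total [-0.0004  0.0008  0.0003] deg 0.054192358667494944
```

View pics/v7.png

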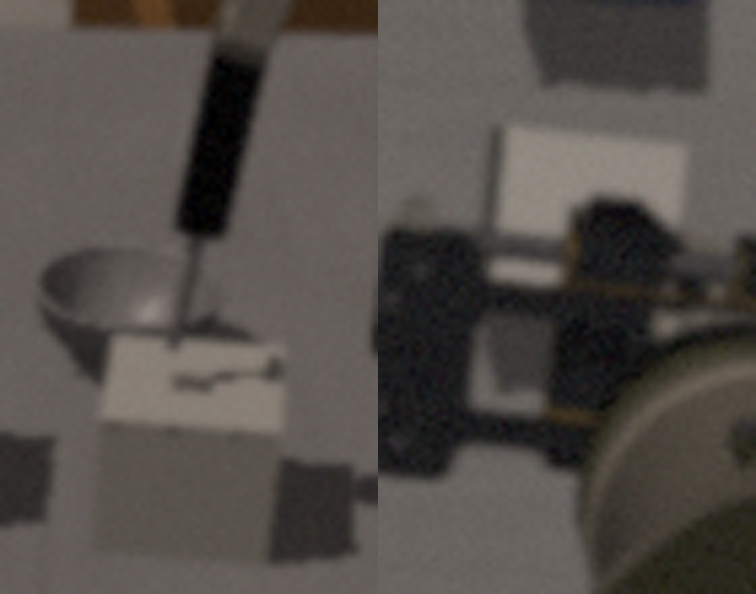

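The crop shows the pick above the block with its tip at crop (177,345), still leaning a few degrees with the tip towards +x. I measure the residual lean against the upright start picture.

```bash
cat > lean.py <<'E'
from h import *
def axis(f,rows,c0,c1,th,y):
    g=cv2.imread(f).max(2).astype(float);out=[]
    for v in rows:
        r=g[v,c0:c1];w=np.clip(th-r,0,None)
        if w.sum()<20: continue
        u=c0+(w*np.arange(c1-c0)).sum()/w.sum();o,d=ray("side",u,v);t=(y-o[1])/d[1];p=o+t*d;out.append([p[0],p[2],u,v])
    return np.array(out)
a=axis("pics/side0.png",range(130,158),366,390,60,-.2544)
k=np.polyfit(a[:,1],a[:,0],1);print("start handle: lean",np.degrees(np.arctan(k[0])),"x at z=.11",np.polyval(k,.11), "z",a[[0,-1],1])
b=axis("pics/s7.png",range(103,131),366,395,60,-.2545)
k=np.polyfit(b[:,1],b[:,0],1);print("now handle: lean",np.degrees(np.arctan(k[0])),"x at z=.179",np.polyval(k,.179),"x at tip .0755",np.polyval(k,.0755),"z",b[[0,-1],1])
c=axis("pics/s7.png",range(136,152),368,380,90,-.2643)
k=np.polyfit(c[:,1],c[:,0],1);print("shaft: lean",np.degrees(np.arctan(k[0])),"x at tip",np.polyval(k,.0755),c[::5].round(4).tolist())
# hole of block in picture when pick was out
print("hole from b:",onz("side",270+286/2.7-.3,435/2.7-.3,.062))
E
python3 lean.py
```

```text
start handle: lean 0.41458584108376473 x at z=.11 0.45921611841354965 z [0.1361487  0.07467709]
now handle: lean -6.944654125113786 x at z=.179 0.45583303360729943 x at tip .0755 0.4684397627348948 z [0.19218739 0.13604209]
shaft: lean 4.646875096451733 x at tip 0.45960555586627905 [[0.462, 0.1182, 375.5455, 136.0], [0.4624, 0.1068, 374.8814, 141.0], [0.4635, 0.0952, 373.9038, 146.0], [0.4609, 0.0836, 374.7086, 151.0]]
hole from b: [ 0.45730534 -0.26073444  0.062     ]
```

```bash
cat >> lean.py <<'E'
print("handle",b[::3].round(4).tolist())
g=cv2.imread("pics/s7.png").max(2)
for v in range(134,156,2): print(v,g[v,366:384].tolist())
E
python3 lean.py | tail -12
```

```text
handle [[0.4542, 0.1922, 383.0671, 103.0], [0.455, 0.1862, 382.3508, 106.0], [0.4558, 0.1802, 381.6127, 109.0], [0.4566, 0.174, 380.9426, 112.0], [0.4571, 0.1679, 380.3822, 115.0], [0.458, 0.1616, 379.6376, 118.0], [0.4585, 0.1553, 379.079, 121.0], [0.4595, 0.149, 378.3214, 124.0], [0.4603, 0.1425, 377.6313, 127.0], [0.4608, 0.136, 377.0853, 130.0]]
134 [99, 98, 99, 100, 100, 97, 97, 92, 79, 58, 47, 51, 60, 65, 71, 81, 92, 98]
136 [92, 95, 98, 103, 106, 108, 105, 97, 79, 63, 65, 76, 93, 97, 99, 100, 98, 99]
138 [92, 91, 94, 92, 97, 96, 97, 92, 85, 69, 72, 88, 95, 100, 99, 99, 100, 99]
140 [96, 98, 97, 98, 98, 101, 98, 88, 77, 68, 73, 87, 96, 101, 101, 99, 98, 100]
142 [98, 99, 102, 101, 103, 101, 94, 81, 71, 67, 79, 93, 93, 95, 95, 100, 103, 101]
144 [107, 110, 113, 113, 112, 107, 95, 78, 67, 75, 90, 94, 93, 91, 92, 95, 99, 101]
146 [123, 134, 136, 130, 118, 108, 89, 73, 67, 80, 93, 92, 89, 90, 89, 96, 102, 103]
148 [138, 143, 139, 126, 117, 105, 84, 70, 70, 82, 84, 77, 68, 63, 80, 95, 101, 102]
150 [97, 99, 99, 97, 92, 83, 71, 58, 50, 57, 48, 44, 40, 48, 53, 61, 66, 77]
152 [107, 106, 100, 98, 89, 74, 68, 71, 84, 82, 80, 76, 77, 76, 70, 65, 70, 64]
154 [136, 134, 137, 132, 120, 102, 98, 113, 130, 134, 133, 134, 131, 133, 130, 129, 128, 130]
```

```bash
python3 go2.py .4605 -.2640 .0755 85 8.7 1
```

```text
{'t': 27.05, 'tool_pos': [0.4635, -0.2647, 0.1609], 'orientation': [0.1251, 2.873, -0.0174], 'force': [0.6957, 0.9159, -0.192], 'opening': 0.0186, 'gripper_force': 59.9981, 'q': [-0.7414, -0.3113, 1.9635, 0.1675, 1.2801, -2.2563]}
tip now [ 0.4585 -0.2643  0.0755]
slide now-axes per row [0.0012 0.0018 0.0017] total scaled [0.0012 0.0018 0.0017]
slide goal-axes per row [0.001  0.0018 0.0019] total scaled [0.001  0.0018 0.0019]
up 1cm now [-0.0105 -0.     -0.0386] goal [-0.0061  0.     -0.0395]
twist total [-0.0004  0.1091  0.0003] deg 6.546099679977147
```

>>> play_rows(slide=[[0.0012, 0.0018, 0.0017], [0, 0, 0], [0, 0, 0], [0, 0, 0], [0, 0, 0], [0, 0, 0], [0, 0, 0], [0, 0, 0]], twist=[[0, 0.027, 0], [0, 0.027, 0], [0, 0.027, 0], [0, 0.028, 0], [0, 0, 0], [0, 0, 0], [0, 0, 0], [0, 0, 0]])

```text
t: 27.85
tool_pos: [0.4628, -0.264, 0.1597]
orientation: [0.131, 2.988, -0.01]
force: [-1.4, 0.3, -1.1]
opening: 0.018
gripper_force: 60.0
```

```bash
python3 - <<'E'
from h import *
p,d=cams.read_camera("side");cv2.imwrite("pics/s8.png",p[:,:,::-1])
E
sed 's/s7/s8/g' lean.py > lean8.py; python3 lean8.py; python3 go2.py .4605 -.2640 .0755 85 8.7 1
```

```text
start handle: lean 0.41458584108376473 x at z=.11 0.45921611841354965 z [0.1361487  0.07467709]
now handle: lean -0.552990731691566 x at z=.179 0.45694966257526876 x at tip .0755 0.4579486247753858 z [0.19211011 0.13616191]
shaft: lean -1.8923906199579896 x at tip 0.45737486117007864 [[0.4569, 0.1183, 378.0375, 136.0], [0.4565, 0.107, 377.7636, 141.0], [0.4557, 0.0955, 377.6716, 146.0], [0.4614, 0.0835, 374.4675, 151.0]]
hole from b: [ 0.45730534 -0.26073444  0.062     ]
handle [[0.457, 0.1921, 381.6082, 103.0], [0.4568, 0.1861, 381.4031, 106.0], [0.4568, 0.1801, 381.0913, 109.0], [0.4571, 0.174, 380.6765, 112.0], [0.4569, 0.1679, 380.4977, 115.0], [0.4573, 0.1617, 380.0118, 118.0], [0.457, 0.1554, 379.8561, 121.0], [0.4575, 0.149, 379.3014, 124.0], [0.4575, 0.1426, 379.0494, 127.0], [0.4573, 0.1362, 378.8678, 130.0]]
134 [102, 99, 97, 99, 101, 101, 99, 97, 86, 75, 61, 47, 35, 40, 46, 56, 64, 79]
136 [92, 93, 97, 102, 108, 109, 105, 100, 102, 100, 88, 70, 59, 63, 84, 93, 99, 100]
138 [91, 92, 93, 95, 96, 96, 98, 104, 100, 101, 94, 75, 60, 69, 88, 98, 101, 99]
140 [93, 93, 94, 98, 99,
[... 524 characters left out ...]
3, 69, 62, 65, 72, 69, 67, 66, 68]
154 [136, 136, 135, 137, 135, 138, 136, 135, 124, 101, 75, 82, 107, 126, 129, 130, 129, 131]
{'t': 27.9, 'tool_pos': [0.4629, -0.2641, 0.1598], 'orientation': [0.1308, 2.9875, -0.0098], 'force': [-0.7726, 0.4862, -1.023], 'opening': 0.0181, 'gripper_force': 59.998, 'q': [-0.6813, -0.1975, 1.8529, 0.0864, 1.3613, -2.1773]}
tip now [ 0.46   -0.2638  0.0749]
slide now-axes per row [-0.0024 -0.0005 -0.0022] total scaled [-0.0024 -0.0005 -0.0022]
slide goal-axes per row [-0.0024 -0.0005 -0.0022] total scaled [-0.0024 -0.0005 -0.0022]
up 1cm now [-0.006   0.     -0.0395] goal [-0.0061  0.     -0.0395]
twist total [ 0.0001 -0.0005 -0.0002] deg 0.031170092510820646
```

>>> play_rows(slide=[[-0.01, 0, -0.001], [0, 0, 0], [0.003, 0, 0.0198], [0.003, 0, 0.0198], [0.003, 0, 0.0198], [0.003, 0, 0.0198], [0, 0, 0], [0, 0, 0]], twist=[[0, 0.014, 0], [0, 0, 0], [0, 0, 0], [0, 0, 0], [0, 0, 0], [0, 0, 0], [0, 0, 0], [0, 0, 0]])

```text
t: 28.7
tool_pos: [0.4651, -0.2642, 0.1402]
orientation: [0.131, 3.003, -0.008]
force: [-0.2, 0.0, -0.6]
opening: 0.0181
gripper_force: 60.0
```

```bash
python3 - <<'E'
from h import *
p,d=cams.read_camera("side");cv2.imwrite("pics/s9.png",p[:,:,::-1])
E
sed 's/s7/s9/g;s/103,131/112,138/' lean.py > lean9.py; python3 lean9.py | grep now; python3 go2.py .4605 -.2640 .012 85 7.85 1
```

```text
now handle: lean 0.3467732929040004 x at z=.179 0.4595335890228416 x at tip .0755 0.45890716462708797 z [0.17395459 0.12071326]
{'t': 28.75, 'tool_pos': [0.4652, -0.2643, 0.1405], 'orientation': [0.131, 3.0022, -0.0089], 'force': [0.2648, -0.4009, -0.0341], 'opening': 0.0182, 'gripper_force': 59.998, 'q': [-0.6715, -0.1645, 1.8577, 0.0774, 1.3349, -2.1688]}
tip now [ 0.4627 -0.2641  0.0557]
slide now-axes per row [ 0.0323 -0.0006  0.1718] total scaled [ 0.0323 -0.0006  0.1718]
slide goal-axes per row [ 0.0324 -0.0006  0.1718] total scaled [ 0.0324 -0.0006  0.1718]
up 1cm now [-0.0054  0.     -0.0396] goal [-0.0055  0.     -0.0396]
twist total [ 0.     -0.0003  0.    ] deg 0.020631021193255952
```

>>> play_rows(slide=[[0.0032, 0, 0.0238], [0.0032, 0, 0.0238], [0.0032, 0, 0.0238], [0.0032, 0, 0.0238], [0.0032, 0, 0.0238], [0.0032, 0, 0.0238], [0.0025, 0, 0.018], [0, 0, 0]], twist=[[0, 0, 0], [0, 0, 0], [0, 0, 0], [0, 0, 0], [0, 0, 0], [0, 0, 0], [0, 0, 0], [0, 0, 0]])

```text
t: 29.55
tool_pos: [0.4648, -0.2639, 0.0989]
orientation: [0.131, 3.003, -0.008]
force: [-0.3, -0.0, -1.3]
opening: 0.0184
gripper_force: 60.0
```

>>> play_rows(slide=[[0.0003, 0, 0.002], [0.0003, 0, 0.002], [0.0003, 0, 0.002], [0, 0, 0], [0, 0, 0], [0, 0, 0], [0, 0, 0], [0, 0, 0]], twist=[[0, 0, 0], [0, 0, 0], [0, 0, 0], [0, 0, 0], [0, 0, 0], [0, 0, 0], [0, 0, 0], [0, 0, 0]])

```text
t: 30.35
tool_pos: [0.4653, -0.2643, 0.0984]
orientation: [0.131, 3.002, -0.009]
force: [1.1, 1.0, -1.1]
opening: 0.0184
gripper_force: 60.0
```

```bash
python3 go2.py .4605 -.2640 .0095 85 7.85 1
```

```text
{'t': 30.35, 'tool_pos': [0.4653, -0.2643, 0.0984], 'orientation': [0.1309, 3.0022, -0.0089], 'force': [1.0516, 1.0357, -1.0901], 'opening': 0.0184, 'gripper_force': 59.9981, 'q': [-0.6713, -0.1304, 1.9056, 0.0792, 1.2531, -2.1755]}
tip now [ 0.4628 -0.264   0.0136]
slide now-axes per row [ 0.0111 -0.0006  0.0148] total scaled [ 0.0111 -0.0006  0.0148]
slide goal-axes per row [ 0.0111 -0.0006  0.0148] total scaled [ 0.0111 -0.0006  0.0148]
up 1cm now [-0.0054  0.     -0.0396] goal [-0.0055  0.     -0.0396]
twist total [ 0.0001 -0.0003  0.0001] deg 0.020447589839990316
```

>>> play_rows(slide=[[0.0003, 0, 0.002], [0.0003, 0, 0.002], [0.0003, 0, 0.002], [0.0003, 0, 0.002], [0.0003, 0, 0.002], [0, 0, 0], [0, 0, 0], [0, 0, 0]], twist=[[0, 0, 0], [0, 0, 0], [0, 0, 0], [0, 0, 0], [0, 0, 0], [0, 0, 0], [0, 0, 0], [0, 0, 0]])

```text
t: 31.15
tool_pos: [0.4653, -0.2643, 0.0959]
orientation: [0.131, 3.002, -0.009]
force: [0.7, 0.6, -0.8]
opening: 0.0184
gripper_force: 60.0
```

>>> play_rows(slide=[[0.0002, 0, 0.001], [0.0002, 0, 0.001], [0.0002, 0, 0.001], [0.0002, 0, 0.001], [0, 0, 0], [0, 0, 0], [0, 0, 0], [0, 0, 0]], twist=[[0, 0, 0], [0, 0, 0], [0, 0, 0], [0, 0, 0], [0, 0, 0], [0, 0, 0], [0, 0, 0], [0, 0, 0]])

```text
t: 31.95
tool_pos: [0.4652, -0.2642, 0.0948]
orientation: [0.131, 3.002, -0.009]
force: [0.2, 0.2, -1.4]
opening: 0.0183
gripper_force: 60.0
```

>>> play_rows(slide=[[0.0002, 0, 0.001], [0.0002, 0, 0.001], [0.0002, 0, 0.001], [0, 0, 0], [0, 0, 0], [0, 0, 0], [0, 0, 0], [0, 0, 0]], twist=[[0, 0, 0], [0, 0, 0], [0, 0, 0], [0, 0, 0], [0, 0, 0], [0, 0, 0], [0, 0, 0], [0, 0, 0]])

```text
t: 32.75
tool_pos: [0.4656, -0.2645, 0.0947]
orientation: [0.131, 3.001, -0.01]
force: [-0.9, 1.5, 5.4]
opening: 0.0185
gripper_force: 60.0
```

>>> play_rows(slide=[[0.0001, 0, 0.001], [0.0001, 0, 0.001], [0, 0, 0], [0, 0, 0], [0, 0, 0], [0, 0, 0], [0, 0, 0], [0, 0, 0]], twist=[[0, 0, 0], [0, 0, 0], [0, 0, 0], [0, 0, 0], [0, 0, 0], [0, 0, 0], [0, 0, 0], [0, 0, 0]])

```text
t: 33.55
tool_pos: [0.4659, -0.2646, 0.0947]
orientation: [0.131, 3.001, -0.01]
force: [-0.7, 2.2, 7.6]
opening: 0.0182
gripper_force: 60.0
```

>>> play_rows(slide=[[0, 0, -0.001], [0, 0, 0], [0, 0, 0], [0, 0, 0], [0, 0, 0], [0, 0, 0], [0, 0, 0], [0, 0, 0]], twist=[[0, 0, 0], [0, 0, 0], [0, 0, 0], [0, 0, 0], [0, 0, 0], [0, 0, 0], [0, 0, 0], [0, 0, 0]], force=5)

```text
t: 34.35
tool_pos: [0.4656, -0.2646, 0.0945]
orientation: [0.131, 3.001, -0.01]
force: [0.8, -0.3, 5.6]
opening: 0.0199
gripper_force: 5.0
```

>>> play_rows(slide=[[0, 0, 0], [0, 0, 0], [0, 0, 0], [0, 0, 0], [0, 0, 0], [0, 0, 0], [0, 0, 0], [0, 0, 0]], twist=[[0, 0, 0], [0, 0, 0], [0, 0, 0], [0, 0, 0], [0, 0, 0], [0, 0, 0], [0, 0, 0], [0, 0, 0]], fingers=-1)

```text
t: 35.15
tool_pos: [0.4652, -0.2642, 0.0938]
orientation: [0.131, 3.002, -0.009]
force: [0.1, -0.3, 0.1]
opening: 0.0794
gripper_force: 0.0
```

>>> play_rows(slide=[[0, 0, 0], [0, 0, 0], [0, 0, 0], [0, 0, 0], [-0.0054, 0, -0.04], [-0.0054, 0, -0.04], [-0.0108, 0, -0.08], [-0.0108, 0, -0.08]], twist=[[0, 0, 0], [0, 0, 0], [0, 0, 0], [0, 0, 0], [0, 0, 0], [0, 0, 0], [0, 0, 0], [0, 0, 0]])

```text
t: 35.95
tool_pos: [0.465, -0.2643, 0.1559]
orientation: [0.131, 3.002, -0.009]
force: [0.6, -0.7, 0.8]
opening: 0.0934
gripper_force: 0.0
```

>>> play_rows(slide=[[-0.0108, 0, -0.08], [-0.0108, 0, -0.08], [-0.0108, 0, -0.08], [-0.0108, 0, -0.08], [-0.1, 0, 0], [-0.1, 0, 0], [0, 0, 0], [0, 0, 0]], twist=[[0, 0, 0], [0, 0, 0], [0, 0, 0], [0, 0, 0], [0, 0, 0], [0, 0, 0], [0, 0, 0], [0, 0, 0]])

```text
t: 36.75
tool_pos: [0.5142, -0.2685, 0.2425]
orientation: [0.13, 3.002, -0.009]
force: [0.1, 1.4, -0.1]
opening: 0.0929
gripper_force: 0.0
```

```bash
python3 - <<'E'
from h import *
p,d=cams.read_camera("side");cv2.imwrite("pics/s10.png",p[:,:,::-1])
a=cv2.imread("pics/side0.png");D=cv2.absdiff(a,p[:,:,::-1].copy()).max(2)
for n,(x0,y0,x1,y1) in {"pick":(355,120,400,200),"jar":(270,115,308,162),"bowl":(345,135,372,162),"shaker":(238,150,268,198),"lookalike":(405,105,435,190)}.items():
    q=D[y0:y1,x0:x1];print(n,"max",q.max(),"n>30",(q>30).sum())
E
sed 's/s7/s10/g;s/range(103,131),366,395/range(130,158),366,390/;s/-.2545/-.2544/' lean.py>lean10.py; python3 lean10.py | head -2; python3 -c "
from h import *;st()"
```

```text
pick max 29 n>30 0
jar max 14 n>30 0
bowl max 16 n>30 0
shaker max 15 n>30 0
lookalike max 54 n>30 81
start handle: lean 0.41458584108376473 x at z=.11 0.45921611841354965 z [0.1361487  0.07467709]
now handle: lean 0.4213406208477747 x at z=.179 0.4597614133728316 x at tip .0755 0.45900028330813636 z [0.13614671 0.07466107]
{'t': 36.8, 'tool_pos': [0.5138, -0.2685, 0.2422], 'orientation': [0.1304, 3.0026, -0.009], 'force': [-0.4937, 0.0496, -0.5752], 'opening': 0.0926, 'gripper_force': 0.0, 'q': [-0.6199, -0.0831, 1.5982, 0.0692, 1.509, -2.104]}
```

```bash
python3 - <<'E'
from h import *
for f in ("side0","s10"):
    g=cv2.imread(f"pics/{f}.png").max(2);m=(g<35).astype(np.uint8);m[:, :403]=0;m[:,440:]=0;m[:100]=0;m[195:]=0
    n,l,s,c=cv2.connectedComponentsWithStats(m);i=1+np.argmax(s[1:,4]);print(f,s[i],c[i])
print(robot.close_job())
E
```

```text
side0 [410 111  21  48 662] [419.52265861 134.10271903]
s10 [410 112  21  47 660] [419.47878788 134.15909091]
the job is handed in; nothing more can be done
None
```

The job is handed in at 36.8 s: the pick ran the joint from the short-side stud round the hole corner to the long-side stud at 2.5 to 3 cm/s and about 2 to 4 N. It swivelled about 17° in the grip near the end, so I finished by tilting the tool, and the tip stopped about 4 mm past the end point. The last force reading before lifting was near zero. The pick now stands upright back in its block, with the jar, bowl and shaker unmoved.

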